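# Sieve the brass slugs out from among the stones at the jeweller's bench

### The arm

A 6-joint arm with a two-finger parallel gripper is mounted at the origin on the work surface. World frame = base frame: x ahead of the robot, y to its left, z up, the work surface at z = 0. Lengths are in m, angles in rad, forces in N, time in s.
With the tool pointing down it reaches from about 0.275 to 0.975 m from the base axis. Payload 8.4 kg.
Tool frame: the origin (TCP) lies at the very end of the fingers, on their centre line; the grasp point (between the pads) lies 19 mm behind it; z points along the fingers, x is the direction in which the jaws open and shut, and the axes are right-handed (so a half turn about z gives the same grasp; the last joint's range is limited). The gripper opens to 92 mm and grips with 3 to 60 N. Pads are 20 mm wide; open, the fingers measure 128 mm over their backs; the gripper's body (75 mm by 189 mm) begins 69 mm behind the grasp point.
Start: joints at [1.347, 0.353, 1.633, -0, 1.155, -0.002], TCP at [0.137, 0.61, 0.215] pointing down, gripper open.
Joint ranges: [-2.63, 2.63], [-0.92, 2.1], [0.06, 2.66], [-1.3, 4.44], [0, 2.69], [-3.02, 3.02]. Speed limits (rad/s): [2.22, 2.22, 2.79, 3.14, 3.14, 3.14].

### API

Orientations are given as a unit quaternion [x, y, z, w].
In Python, from workcell import ctrl, cams, order gives the robot as it stands.
- The arm moves only by the tool apply_moves, never from a script. Its argument "deltas" is a list of rows, each a list of 3 entries, a list of its own where there are three numbers: the turn, a rotation vector about the tool's x, y, z in rad, then the shift along the tool's x, y, z in cm, then the finger opening in cm, from 0 to 9.19. A call has exactly 5 rows; each row shifts and turns the commanded pose from where the row before left it, along the tool's axes as they then stand; what a row does not reach is not made up. A row lasts 1/12 s, in which the tool goes at most 41.7 mm and 7.16 degrees, less where a joint would pass 70% of its speed; a pose out of reach is approached as far as the arm can. A call with a gripper value outside its range is refused whole. The fingers move at their own pace and stop on an object; "grip_force" is the grip in N (left out, the last holds). Time passes only in rows, so rows that do not move let the fingers close, or fill a call up. It gives the time, the measured TCP pose, the force and the opening at its end, in the units of the state.
- ctrl.state(): the state, without advancing time (a new reading comes with each control period).
- cams.camera(name): name is "scene" or "top"; returns the picture (480x640x3 uint8, blue, green, red); there is no depth.
- cams.camera_params(name): a dict with "fov_y" (degrees; the focal length in pixels is half the picture's height over the tangent of half this angle, whatever the lens; pixels are square), "cx", "cy" (the principal point, pixels), "D" ([k1, k2, p1, p2, k3] as OpenCV has them; the pictures are not rectified), "origin" and "rotation" of the camera in the world. Camera axes: x right, y down, z forward; pixel columns grow to the right and rows downward; lengths in m; the calibration is good to about 2 mm. A picture is of the moment at which its call begins. camera_params takes no time and is no camera call.
- order.job_done(): hands the job in, once; it reports no verdict.
The state is a dict: "clock": time; "q": joint angles; "qd": joint speeds; "joint_efforts": joint torques, N m; "tool_pos": TCP position; "orientation": TCP orientation; "wrist_force": force on the tool from outside, world axes, zero at the start; "torque": the same for the moment, N m; "finger_gap": finger opening in m.
Only numpy, scipy, OpenCV 4.12 (cv2) and the standard library are available. Lean on these libraries where they do the work, as an engineer would, in place of code of your own. Each camera call takes 0.05 s, during which the arm holds its last target.

### The job

Take the sieve by its wooden handle and, leaving it on the walls of the trough, slide it briskly from side to side, first to the left till it knocks lightly into the red sprung buffer, then to the right into the green one, and so on, until all four brass slugs have dropped into the trough; do not ram the buffers, bear down on the trough or touch the pieces. Only then lift the sieve off level, with the three large stones still in it, set it gently down wholly on the cork mat, let go and move clear, leaving the other things on the bench as they are.

Things in the scene. Friction and masses are not known exactly. Their poses are not given: they have to be found in the camera images.
- trough: fixed open catch trough with blue floor (4 mm), 124 (x) by 300 (y) by 45 mm high; origin under its centre on the bench. Sieve slides along its y axis: +y is the left end seen from the robot (it is turned by 0.22 rad at most), -y the right. Inside 108 by 224 mm. Its two 8 mm long walls, 45 mm high, felt-topped, are the runners; the wooden ends (y beyond 112 mm) carry the buffers
- sieve: steel sieve, box 100 (x) by 118 (y) by 26 mm high, 0.3 to 0.5 kg, open on top; origin at the centre of its underside, axes as the trough's. Side flanges (122 mm over all in x, undersides 8 mm above the origin) hang on the trough's long walls: the origin then is 37 mm above the bench, with about 4 mm of play to each side in x, and the sieve slides along the trough's y
- sieve_handle (a point): middle of the sieve's wooden handle, a level bar along the sieve's x above its middle, 100 mm long, 16 mm wide (y), 18 mm high; this point is 65 mm above the sieve's origin. Grasp it here from above, fingers closing along y
- sieve_floor (a point): middle of the sieve's floor (4 mm thick), on its upper face. Round it a blank strip 24 mm wide (y -12 to 12 mm); on both sides of that, square openings 19 mm wide with 5 mm bars. A slug drops once it has slid off the strip, 10 to 17 mm either way: that takes brisk starts and stops, above about 2.5 m/s2
- buffer_left (a joint): sprung buffer with a red pad at the left (+y) end of the trough, pushed outward to +y. Value: how far it is pushed in from rest, m (0 to 0.015); about 3 N at first touch, 6 N at 0.003, 15 N at 0.012. WHERE its pad stands (34 mm wide, 50 to 66 mm above the bench) is set anew each time and not measured: 74 to 96 mm from the trough's origin. Find it by feel; 3 to 9 mm of push is a light knock, over 12 mm is ramming
- buffer_right (a joint): sprung buffer with a green pad at the right (-y) end of the trough, pushed outward to -y. Value: how far it is pushed in from rest, m (0 to 0.015); about 3 N at first touch, 6 N at 0.003, 15 N at 0.012. WHERE its pad stands (34 mm wide, 50 to 66 mm above the bench) is set anew each time and not measured: 74 to 96 mm from the trough's origin. Find it by feel; 3 to 9 mm of push is a light knock, over 12 mm is ramming
- slug0: one of four small loose brass slugs, plain discs 14 mm across, 8 mm high, 10.5 g, polished (friction about 0.2); origin at the centre of its underside. They start on the blank middle strip of the sieve floor
- slug1: one of four small loose brass slugs, plain discs 14 mm across, 8 mm high, 10.5 g, polished (friction about 0.2); origin at the centre of its underside. They start on the blank middle strip of the sieve floor
- slug2: one of four small loose brass slugs, plain discs 14 mm across, 8 mm high, 10.5 g, polished (friction about 0.2); origin at the centre of its underside. They start on the blank middle strip of the sieve floor
- slug3: one of four small loose brass slugs, plain discs 14 mm across, 8 mm high, 10.5 g, polished (friction about 0.2); origin at the centre of its underside. They start on the blank middle strip of the sieve floor
- stone0: one of three large rose-pink domed stones, 29 mm across, 11 mm high, 17 g, polished; origin at the centre of its flat underside. Too large for the sieve's openings; they start over the openings, at the sieve's ends
- stone1: one of three large rose-pink domed stones, 29 mm across, 11 mm high, 17 g, polished; origin at the centre of its flat underside. Too large for the sieve's openings; they start over the openings, at the sieve's ends
- stone2: one of three large rose-pink domed stones, 29 mm across, 11 mm high, 17 g, polished; origin at the centre of its flat underside. Too large for the sieve's openings; they start over the openings, at the sieve's ends
- mat: fixed cork mat, 170 mm square, 6 mm thick (top 6 mm above the bench); origin under its centre. The sieve is set down here, standing flat on its underside (origin 6 mm above the bench)
- pliers: bystander: pliers with red grips lying on the bench, 130 mm long; origin near the middle, underneath
- jar: bystander: small amber jar with a brass lid, 50 mm across, 60 mm high; origin under its centre
- brush: bystander: bench brush with an orange handle lying on the bench; origin near the middle, underneath
Mind the look-alikes: they are no part of the job. Of the things like the sieve, leave any that is orange or pink; of the rest the larger one is meant.

How it is judged:
By the outcome, as a careful person would: the job done as asked, in the order asked, and still so for the second after the job is handed in, with the robot touching nothing.
It also fails if it takes over 72 s, if anything falls off the work surface, if the arm or the gripper's body presses on something with over 40 N, if the wrist force passes 120 N, or if a joint passes its speed limit or range.

## Working session

There is one attempt and no reset: what is moved stays moved. The work goes in short steps, Python scripts to look and compute and a tool call to move; the robot and the scene stay as the last step left them, time stands still between calls to the robot, and variables do not carry over. Pictures are saved under pics/ and viewed, and the job is handed in when it is done.

Besides the shell and the picture viewer there is one more tool, called by a JSON object that holds its "method" and its "body", one argument or row to a line. apply_moves: Moves the arm, as the interface text tells. Its arguments: {"type":"object","properties":{"deltas":{"type":"array","items":{"type":"array"}},"grip_force":{"type":"number"}},"required":["deltas"]}

```bash
ls; mkdir -p pics
cat > h.py <<'E'
import numpy as np, cv2
from workcell import ctrl, cams, order
def P(n):
    p=cams.camera_params(n); f=240/np.tan(np.radians(p['fov_y'])/2)
    K=np.array([[f,0,p['cx']],[0,f,p['cy']],[0,0,1.]]); return K,np.array(p['D'],float),np.array(p['origin']),np.array(p['rotation'])
def ray(n,uv,z):
    K,D,o,R=P(n); uv=np.array(uv,float).reshape(-1,1,2)
    q=cv2.undistortPoints(uv,K,D).reshape(-1,2); d=np.c_[q,np.ones(len(q))]@R.T
    return o+d*((z-o[2])/d[:,2])[:,None]
def proj(n,X):
    K,D,o,R=P(n); rv=cv2.Rodrigues(R.T)[0]
    return cv2.projectPoints(np.array(X,float).reshape(-1,1,3),rv,-R.T@o,K,D)[0].reshape(-1,2)
def snap(n,f): 
    im=cams.camera(n); cv2.imwrite('pics/'+f,im); return im
E
python3 - <<'E'
from h import *
for n in('scene','top'):
    snap(n,n+'0.png'); print(cams.camera_params(n))
print(ctrl.state())
E
```

```text
pics
{'fov_y': 43.96303302774178, 'cx': 323.2201926059119, 'cy': 242.6871189396898, 'D': array([0.06944243, 0.        , 0.        , 0.        , 0.        ]), 'origin': array([1.64311267, 0.0879652 , 0.9328737 ]), 'rotation': array([ 0.57803315,  0.68227926, -0.34335322, -0.28719552])}
{'fov_y': 50.79311069989197, 'cx': 318.72515314046086, 'cy': 240.78748549851696, 'D': array([-0.12147082,  0.        ,  0.        ,  0.        ,  0.        ]), 'origin': array([ 0.39563741, -0.09714082,  1.07668984]), 'rotation': array([-0.6998497 ,  0.70871181, -0.05139121,  0.07277983])}
{'clock': 0.1, 'q': array([ 1.34662493e+00,  3.53584905e-01,  1.63403664e+00, -1.96441059e-05,
        1.15522504e+00, -2.39920342e-03]), 'qd': array([-7.97218806e-04, -5.47795788e-04, -2.27268484e-03,  1.46564937e-03,
       -2.62006867e-05,  7.58171434e-04]), 'joint_efforts': array([-1.29834065e-03, -5.94903517e+01, -3.34929442e+01,  6.98283850e-02,
        1.83900649e-02, -5.03515412e-05]), 'tool_pos': array([0.13738143, 0.60925945, 0.21394492]), 'orientation': array([ 7.81009134e-01,  6.24519287e-01, -4.85010441e-04,  3.97402799e-04]), 'wrist_force': array([-0.78614862, -0.99930281,  0.29994311]), 'torque': array([-0.03071094, -0.00845461,  0.00380238]), 'finger_gap': 0.09214848312770471}
```

```bash
sed -i "s/np.array(p\['rotation'\])$/Rot.from_quat(p['rotation']).as_matrix()/; 1a from scipy.spatial.transform import Rotation as Rot" h.py; python3 -c "
from h import *
print(P('top')[3],P('scene')[3])"
```

```text
[[-0.00982698 -0.98450301  0.17509211]
 [-0.99946399  0.01513868  0.02902677]
 [-0.03122761 -0.17471301 -0.98412408]] [[-0.16679283  0.59154104 -0.78883417]
 [ 0.98597906  0.0959725  -0.13650849]
 [-0.00504399 -0.80054262 -0.5992546 ]]
```

View pics/scene0.png

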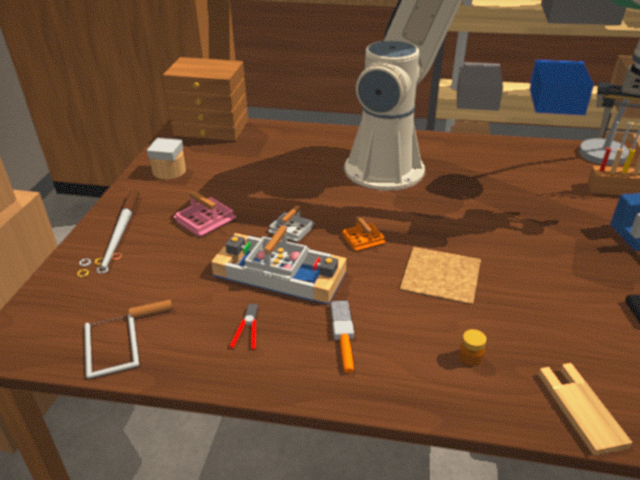

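View pics/top0.png

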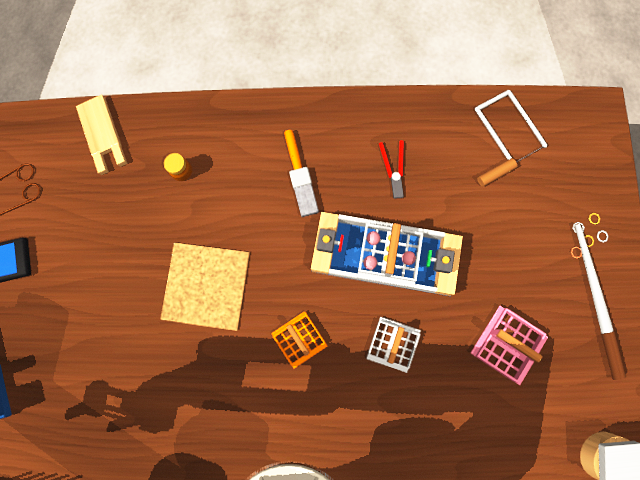

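The pictures show four sieve-like things (top view):
- a grey one in the trough at about (393,250), with stones and slugs in it
- a smaller empty grey one at (395,343)
- an orange one at (300,340)
- a pink one at (510,343)

The larger grey one in the trough is the one to use. The mat is at (205,286). I'll check the choice in a close crop.

Run:
```python
from h import *
a=cv2.imread('pics/top0.png')[195:385,290:480]; cv2.imwrite('pics/crop0.png',cv2.resize(a,(760,570) if 0 else (600,600),interpolation=cv2.INTER_CUBIC))
a=cv2.imread('pics/scene0.png')[190:310,195:365]; cv2.imwrite('pics/crop1.png',cv2.resize(a,None,fx=4.5,fy=4.5,interpolation=cv2.INTER_CUBIC))
```

```text
(no output)
```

View pics/crop0.png

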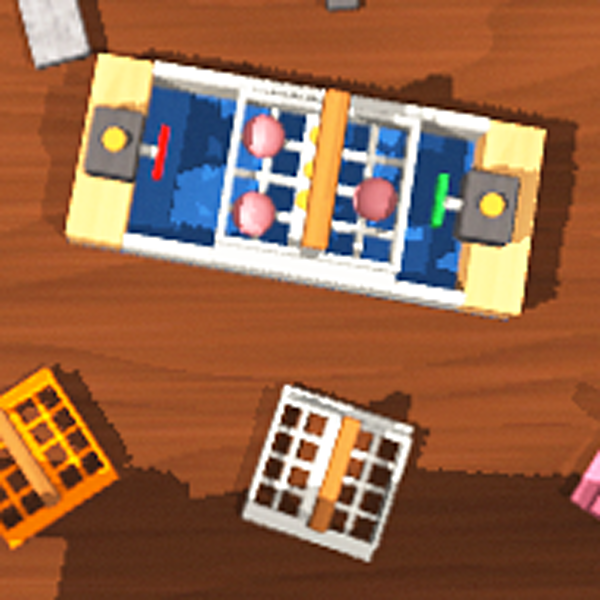

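View pics/crop1.png

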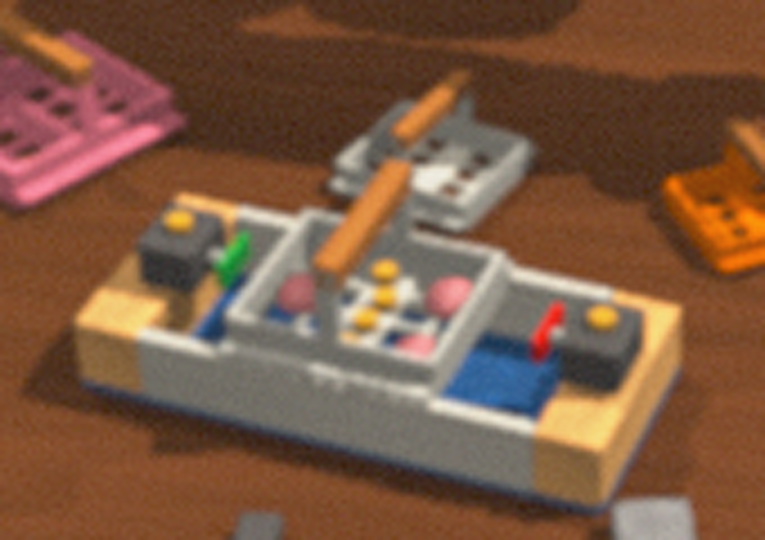

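Run:
```python
from h import *
im=cv2.imread('pics/top0.png'); hsv=cv2.cvtColor(im,cv2.COLOR_BGR2HSV)
s=lambda x,y:(290+x/3.158,195+y/3.158)
# hand corners of trough top
c=ray('top',[s(100,55),s(545,128),s(523,308),s(70,236)],0.045); print('trough corners',c.round(4)); m=c.mean(0); print(m)
d=(c[0]+c[3]-c[1]-c[2]); print('y axis yaw',np.arctan2(-d[0],d[1]), np.linalg.norm(d[:2])/2)
# handle
roi=np.zeros(im.shape[:2],np.uint8); roi[215:285,378:408]=1
for y,x in [(250,393),(230,396),(268,391),(230,331),(250,320)]: print(y,x,hsv[y,x],im[y,x])
mk=cv2.inRange(hsv,(8,120,150),(20,255,255))*roi
cs=max(cv2.findContours(mk,cv2.RETR_EXTERNAL,cv2.CHAIN_APPROX_NONE)[0],key=cv2.contourArea)
r=cv2.minAreaRect(cs); print(r)
b=ray('top',cv2.boxPoints(r),0.111); print('handle',b.round(4),b.mean(0))
# mat
mk=cv2.inRange(hsv,(12,60,150),(28,200,255)); mk[:235]=0; mk[335:]=0; mk[:,:150]=0; mk[:,260:]=0
cs=max(cv2.findContours(cv2.morphologyEx(mk,cv2.MORPH_CLOSE,np.ones((5,5))),cv2.RETR_EXTERNAL,cv2.CHAIN_APPROX_NONE)[0],key=cv2.contourArea)
r=cv2.minAreaRect(cs);print(r); b=ray('top',cv2.boxPoints(r),0.006); print('mat',b.round(4),b.mean(0))
# pads
for nm,lo,hi,box in [('red',(0,180,100),(6,255,255),(225,270,330,350)),('green',(50,150,100),(80,255,255),(240,275,420,440))]:
    k=cv2.inRange(hsv,lo,hi); q=np.zeros_like(k); q[box[0]:box[1],box[2]:box[3]]=k[box[0]:box[1],box[2]:box[3]]
    ys,xs=np.nonzero(q); print(nm,len(xs),xs.mean(),ys.mean(),ray('top',[(xs.mean(),ys.mean())],0.066))
```

```text
trough corners [[ 0.6395 -0.0735  0.045 ]
 [ 0.5857 -0.3661  0.045 ]
 [ 0.4677 -0.3451  0.045 ]
 [ 0.519  -0.0526  0.045 ]]
[ 0.55295897 -0.20931976  0.045     ]
y axis yaw -0.1777464285449601 0.29721932313110677
250 393 [ 18 175 252] [ 79 184 252]
230 396 [ 19 171 253] [ 83 188 253]
268 391 [ 18 174 251] [ 80 180 251]
230 331 [ 11  65 133] [ 99 112 133]
250 320 [128  20  52] [52 48 49]
((392.7310791015625, 248.03651428222656), (8.525954246520996, 50.47989273071289), 8.972626686096191)
handle [[ 0.5042 -0.1943  0.111 ]
 [ 0.6016 -0.2128  0.111 ]
 [ 0.5987 -0.2292  0.111 ]
 [ 0.5013 -0.2104  0.111 ]] [ 0.55143689 -0.2116999   0.111     ]
((203.9591064453125, 288.1468200683594), (79.9747314453125, 84.45848846435547), 7.431407928466797)
mat [[0.4083 0.2793 0.006 ]
 [0.5905 0.2617 0.006 ]
 [0.5651 0.0851 0.006 ]
 [0.3866 0.1064 0.006 ]] [0.48760709 0.18311238 0.006     ]
red 28 340.57142857142856 242.89285714285714 [[ 0.57043884 -0.11160383  0.066     ]]
green 59 428.8474576271187 257.96610169491527 [[ 0.53684009 -0.28924284  0.066     ]]
```

```bash
cat >> h.py <<'E'
def want(pos,yaw):
    # tool x = trough y, tool y= trough x, z down
    s=ctrl.state(); R=Rot.from_quat(s['orientation']).as_matrix()
    c,n=np.cos(yaw),np.sin(yaw); W=np.array([[-n,c,0],[c,n,0],[0,0,-1]]).T if 0 else np.column_stack([[-n,c,0],[c,n,0],[0,0,-1]])
    rv=Rot.from_matrix(R.T@W).as_rotvec()
    sh=W.T@(np.array(pos)-s['tool_pos'])*100
    print('t',round(s['clock'],2),'rotvec',rv.round(4),'shift cm (target axes)',sh.round(3),'F tool',(W.T@s['wrist_force']).round(2),'gap',round(s['finger_gap'],4))
    return sh
E
python3 - <<'E'
from h import *
im=cv2.imread('pics/scene0.png'); hsv=cv2.cvtColor(im,cv2.COLOR_BGR2HSV)
# verify handle in scene: predicted handle ends, trough corners vs picture
yaw=-.182; ex=np.array([np.cos(yaw),np.sin(yaw),0]); ey=np.array([-np.sin(yaw),np.cos(yaw),0])
h=np.array([.5514,-.2117,0]); t=np.array([.553,-.2093,0])
g=im.copy()
pts=[h+ex*a*.05+ey*b*.008+[0,0,.111] for a in(-1,1) for b in(-1,1)]+[t+ex*a*.062+ey*b*.15+[0,0,.045] for a in(-1,1) for b in(-1,1)]
for p in proj('scene',pts): cv2.circle(g,tuple(np.round(p*16).astype(int)),16,(255,0,255),-1,shift=4)
cv2.imwrite('pics/ov.png',cv2.resize(g[190:310,195:365],None,fx=4.5,fy=4.5,interpolation=cv2.INTER_CUBIC))
want([.5514,-.2117,.215],yaw)
E
```

```text
t 0.1 rotvec [-0.      0.0013 -0.0398] shift cm (target axes) [-73.246  55.577  -0.106] F tool [-1.13 -0.59 -0.3 ] gap 0.0921
```

View pics/ov.png

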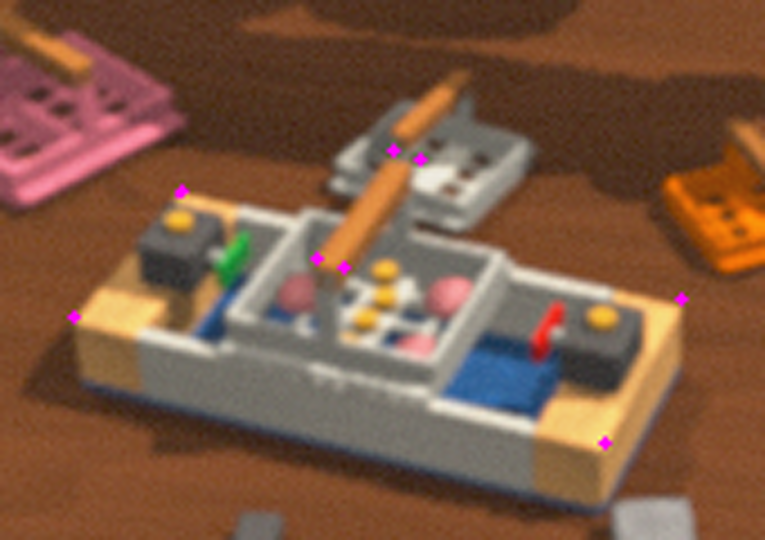

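{"method": "apply_moves", "body": {
  "deltas": [
    [[0, 0, -0.04], [-2.9, 2.2, 0], 9.19],
    [[0, 0, 0], [-2.9, 2.2, 0], 9.19],
    [[0, 0, 0], [-2.9, 2.2, 0], 9.19],
    [[0, 0, 0], [-2.9, 2.2, 0], 9.19],
    [[0, 0, 0], [-2.9, 2.2, 0], 9.19]
  ]
}}

```text
clock: 0.52
tool_pos: [0.2184, 0.4448, 0.2142]
orientation: [0.768, 0.64, -0.0, 0.0]
wrist_force: [1.5, 0.2, -0.2]
finger_gap: 0.0918
```

{"method": "apply_moves", "body": {
  "deltas": [
    [[0, 0, 0], [-2.9, 2.2, 0], 9.19],
    [[0, 0, 0], [-2.9, 2.2, 0], 9.19],
    [[0, 0, 0], [-2.9, 2.2, 0], 9.19],
    [[0, 0, 0], [-2.9, 2.2, 0], 9.19],
    [[0, 0, 0], [-2.9, 2.2, 0], 9.19]
  ]
}}

```text
clock: 0.93
tool_pos: [0.3003, 0.2823, 0.2145]
orientation: [0.768, 0.64, -0.0, 0.0]
wrist_force: [0.4, 0.1, -0.7]
finger_gap: 0.0919
```

{"method": "apply_moves", "body": {
  "deltas": [
    [[0, 0, 0], [-2.9, 2.2, 0], 9.19],
    [[0, 0, 0], [-2.9, 2.2, 0], 9.19],
    [[0, 0, 0], [-2.9, 2.2, 0], 9.19],
    [[0, 0, 0], [-2.9, 2.2, 0], 9.19],
    [[0, 0, 0], [-2.9, 2.2, 0], 9.19]
  ]
}}

```text
clock: 1.35
tool_pos: [0.3823, 0.1198, 0.2146]
orientation: [0.768, 0.64, 0.0, 0.0]
wrist_force: [1.5, 0.1, 0.2]
finger_gap: 0.0917
```

{"method": "apply_moves", "body": {
  "deltas": [
    [[0, 0, 0], [-2.9, 2.2, 0], 9.19],
    [[0, 0, 0], [-2.9, 2.2, 0], 9.19],
    [[0, 0, 0], [-2.9, 2.2, 0], 9.19],
    [[0, 0, 0], [-2.9, 2.2, 0], 9.19],
    [[0, 0, 0], [-2.9, 2.2, 0], 9.19]
  ]
}}

```text
clock: 1.77
tool_pos: [0.4643, -0.0428, 0.2145]
orientation: [0.768, 0.64, -0.0, -0.0]
wrist_force: [0.4, 0.9, 0.2]
finger_gap: 0.0921
```

```bash
python3 -c "
from h import *
want([.553,-.2115,.215],-.182)"
```

```text
t 1.77 rotvec [-0.0002 -0.0001 -0.0001] shift cm (target axes) [-14.981  11.777  -0.054] F tool [ 0.95  0.21 -0.22] gap 0.0921
```

{"method": "apply_moves", "body": {
  "deltas": [
    [[0, 0, 0], [-3.0, 2.35, 0], 9.19],
    [[0, 0, 0], [-3.0, 2.35, 0], 9.19],
    [[0, 0, 0], [-3.0, 2.35, 0], 9.19],
    [[0, 0, 0], [-3.0, 2.35, 0], 9.19],
    [[0, 0, 0], [-3.0, 2.35, 0], 9.19]
  ]
}}

```text
clock: 2.18
tool_pos: [0.5528, -0.2116, 0.2142]
orientation: [0.768, 0.64, -0.0, -0.0]
wrist_force: [1.1, -0.6, -0.0]
finger_gap: 0.0922
```

```bash
python3 -c "
from h import *
want([.553,-.2115,.085],-.182)
snap('top','t1.png');snap('scene','s1.png')
a=cv2.imread('pics/s1.png')[150:320,195:365];b=cv2.imread('pics/t1.png')[190:310,290:480]
cv2.imwrite('pics/c1.png',np.hstack([cv2.resize(a,(400,400)),cv2.resize(b,(400,400))]))
"
```

```text
t 2.18 rotvec [-0.0006 -0.0002 -0.0001] shift cm (target axes) [1.2000e-02 2.1000e-02 1.2917e+01] F tool [-0.43  1.22  0.02] gap 0.0922
```

View pics/c1.png

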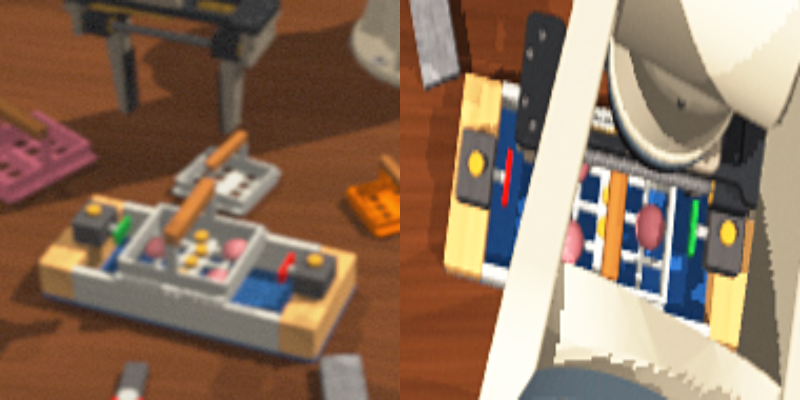

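{"method": "apply_moves", "body": {
  "deltas": [
    [[0, 0, 0], [0, 0, 3], 9.19],
    [[0, 0, 0], [0, 0, 3.5], 8],
    [[0, 0, 0], [0, 0, 3.4], 6],
    [[0, 0, 0], [0, 0, 2.2], 5],
    [[0, 0, 0], [0, 0, 0.8], 4]
  ],
  "grip_force": 30
}}

```text
clock: 2.7
tool_pos: [0.5497, -0.2083, 0.0818]
orientation: [0.768, 0.64, -0.001, -0.003]
wrist_force: [0.6, -0.6, -0.7]
finger_gap: 0.0671
```

```bash
python3 -c "
from h import *
want([.553,-.2115,.085],-.182)
snap('top','t2.png');snap('scene','s2.png')
a=cv2.imread('pics/s2.png')[150:320,195:365];b=cv2.imread('pics/t2.png')[190:310,290:480]
cv2.imwrite('pics/c2.png',np.hstack([cv2.resize(a,(400,400)),cv2.resize(b,(400,400))]))
"
```

```text
t 2.7 rotvec [-0.0061 -0.0012  0.0003] shift cm (target axes) [-0.259  0.384 -0.319] F tool [-0.43  0.71  0.66] gap 0.0671
```

View pics/c2.png

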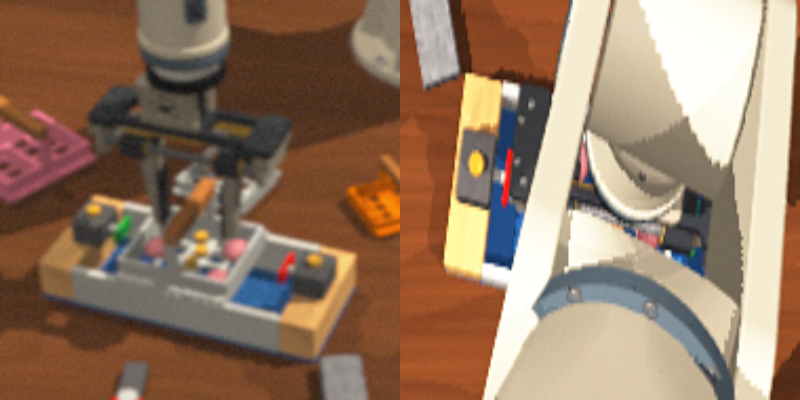

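{"method": "apply_moves", "body": {
  "deltas": [
    [[0, 0, 0], [0, 0, 0], 4],
    [[0, 0, 0], [0, 0, 0], 3.5],
    [[0, 0, 0], [0, 0, 0], 3],
    [[0, 0, 0], [0, 0, 0], 3],
    [[0, 0, 0], [0, 0, 0], 3]
  ]
}}

```text
clock: 3.22
tool_pos: [0.553, -0.2099, 0.0866]
orientation: [0.768, 0.64, 0.0, 0.001]
wrist_force: [0.1, 0.1, -0.1]
finger_gap: 0.0299
```

```bash
python3 -c "
from h import *
want([.553,-.2115,.085],-.182)
"
```

```text
t 3.22 rotvec [0.0016 0.0003 0.0002] shift cm (target axes) [-0.16   0.025  0.157] F tool [0.14 0.12 0.12] gap 0.0299
```

{"method": "apply_moves", "body": {
  "deltas": [
    [[0, 0, 0], [0, 0, 0], 3],
    [[0, 0, 0], [0, 0, 0], 2.2],
    [[0, 0, 0], [0, 0, 0], 1.5],
    [[0, 0, 0], [0, 0, 0], 1.0],
    [[0, 0, 0], [0, 0, 0], 1.0]
  ],
  "grip_force": 30
}}

```text
clock: 3.63
tool_pos: [0.5526, -0.2101, 0.0858]
orientation: [0.768, 0.64, -0.0, 0.0]
wrist_force: [-0.4, -2.5, 3.4]
finger_gap: 0.0162
```

```bash
python3 -c "
from h import *
want([.553,-.2115,.085],-.182)
"
```

```text
t 3.63 rotvec [0.0004 0.0006 0.0003] shift cm (target axes) [-0.127  0.061  0.079] F tool [-2.53  0.01 -3.39] gap 0.0162
```

{"method": "apply_moves", "body": {
  "deltas": [
    [[0, 0, 0], [0, 0, 0], 1],
    [[0, 0, 0], [0, 0, 0], 1],
    [[0, 0, 0], [0, 0, 0], 1],
    [[0, 0, 0], [0, 0, 0], 1],
    [[0, 0, 0], [0, 0, 0], 1]
  ]
}}

```text
clock: 4.05
tool_pos: [0.5527, -0.21, 0.0858]
orientation: [0.768, 0.64, -0.0, 0.0]
wrist_force: [-1.5, -4.7, 3.8]
finger_gap: 0.0156
```

```bash
python3 -c "
from h import *
want([.553,-.2115,.085],-.182)
"
```

```text
t 4.05 rotvec [0.0004 0.0004 0.0003] shift cm (target axes) [-0.14   0.059  0.079] F tool [-4.88 -0.63 -3.76] gap 0.0156
```

{"method": "apply_moves", "body": {
  "deltas": [
    [[0, 0, 0], [0.2, 0, -0.04], 1],
    [[0, 0, 0], [0.3, 0, 0], 1],
    [[0, 0, 0], [0.3, 0, 0], 1],
    [[0, 0, 0], [0.3, 0, 0], 1],
    [[0, 0, 0], [0.2, 0, 0], 1]
  ]
}}

```text
clock: 4.47
tool_pos: [0.5548, -0.1962, 0.0858]
orientation: [0.768, 0.64, -0.0, -0.0]
wrist_force: [-0.5, -2.5, 0.0]
finger_gap: 0.0159
```

```bash
python3 -c "
from h import *
want([.553,-.2115,.085],-.182)
snap('top','t3.png');snap('scene','s3.png')
a=cv2.imread('pics/s3.png')[150:320,195:365];b=cv2.imread('pics/t3.png')[190:310,290:480]
cv2.imwrite('pics/c3.png',np.hstack([cv2.resize(a,(400,400)),cv2.resize(b,(400,400))]))
"
```

```text
t 4.47 rotvec [-0.0004 -0.0003  0.0005] shift cm (target axes) [-1.534  0.099  0.079] F tool [-2.5   0.   -0.04] gap 0.0159
```

View pics/c3.png

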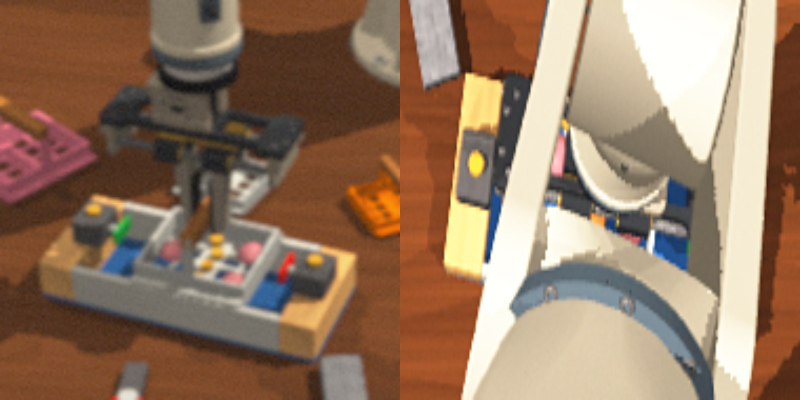

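{"method": "apply_moves", "body": {
  "deltas": [
    [[0, 0, 0], [0.1, 0, 0], 1],
    [[0, 0, 0], [0.2, 0, 0], 1],
    [[0, 0, 0], [0.2, 0, 0], 1],
    [[0, 0, 0], [0.1, 0, 0], 1],
    [[0, 0, 0], [0, 0, 0], 1]
  ]
}}

```text
clock: 4.98
tool_pos: [0.5558, -0.1906, 0.0858]
orientation: [0.768, 0.64, -0.0, -0.0]
wrist_force: [0.6, 0.1, -2.3]
finger_gap: 0.0155
```

```bash
python3 -c "
from h import *
want([.553,-.2115,.085],-.182)
"
```

```text
t 4.98 rotvec [-0.0005 -0.0004  0.0002] shift cm (target axes) [-2.108  0.104  0.08 ] F tool [0.21 0.61 2.27] gap 0.0155
```

{"method": "apply_moves", "body": {
  "deltas": [
    [[0, 0, 0], [0.1, 0, 0], 1],
    [[0, 0, 0], [0.15, 0, 0], 1],
    [[0, 0, 0], [0.15, 0, 0], 1],
    [[0, 0, 0], [0.1, 0, 0], 1],
    [[0, 0, 0], [0, 0, 0], 1]
  ]
}}

```text
clock: 5.4
tool_pos: [0.5567, -0.1857, 0.0858]
orientation: [0.768, 0.64, -0.0, -0.0]
wrist_force: [0.9, 1.3, -3.6]
finger_gap: 0.0159
```

```bash
python3 -c "
from h import *
want([.553,-.2115,.085],-.182)
"
```

```text
t 5.4 rotvec [-0.0004 -0.0004  0.0002] shift cm (target axes) [-2.607  0.103  0.081] F tool [1.47 0.62 3.63] gap 0.0159
```

{"method": "apply_moves", "body": {
  "deltas": [
    [[0, 0, 0], [0.1, 0, 0.02], 1],
    [[0, 0, 0], [0.15, 0, 0], 1],
    [[0, 0, 0], [0.15, 0, 0], 1],
    [[0, 0, 0], [0.1, 0, 0], 1],
    [[0, 0, 0], [0, 0, 0], 1]
  ]
}}

```text
clock: 5.82
tool_pos: [0.5578, -0.1809, 0.0858]
orientation: [0.768, 0.64, 0.0, -0.0]
wrist_force: [0.4, -0.2, -3.3]
finger_gap: 0.0159
```

```bash
python3 -c "
from h import *
want([.553,-.2115,.085],-.182)
"
```

```text
t 5.82 rotvec [ 0.     -0.0002  0.0002] shift cm (target axes) [-3.097  0.08   0.079] F tool [-0.1   0.45  3.35] gap 0.0159
```

{"method": "apply_moves", "body": {
  "deltas": [
    [[0, 0, 0], [0.1, 0, 0], 1],
    [[0, 0, 0], [0.1, 0, 0], 1],
    [[0, 0, 0], [0.1, 0, 0], 1],
    [[0, 0, 0], [0.1, 0, 0], 1],
    [[0, 0, 0], [0, 0, 0], 1]
  ]
}}

```text
clock: 6.23
tool_pos: [0.5585, -0.177, 0.0858]
orientation: [0.768, 0.64, 0.0, -0.0]
wrist_force: [-0.2, -0.2, -3.6]
finger_gap: 0.0158
```

```bash
python3 -c "
from h import *
want([.553,-.2115,.085],-.182)
snap('top','t4.png');snap('scene','s4.png')
a=cv2.imread('pics/s4.png')[150:320,195:365];b=cv2.imread('pics/t4.png')[190:310,290:480]
cv2.imwrite('pics/c4.png',np.hstack([cv2.resize(a,(400,400)),cv2.resize(b,(400,400))]))
"
```

```text
t 6.23 rotvec [ 0.     -0.0001  0.0002] shift cm (target axes) [-3.49   0.081  0.08 ] F tool [-0.21 -0.12  3.55] gap 0.0158
```

View pics/c4.png

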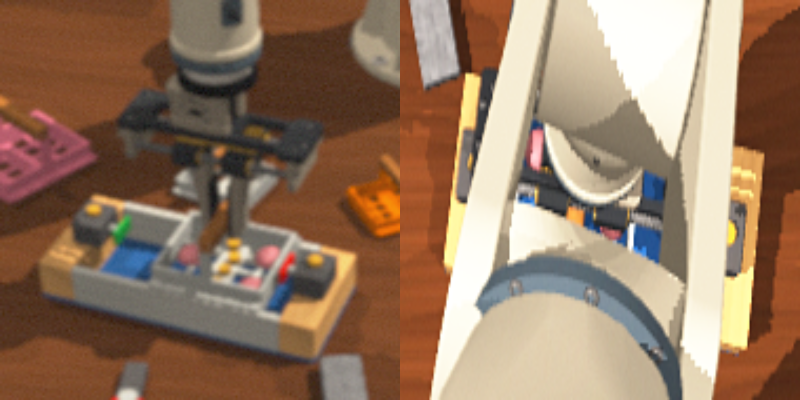

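{"method": "apply_moves", "body": {
  "deltas": [
    [[0, 0, 0], [0.1, 0, 0.03], 1],
    [[0, 0, 0], [0.1, 0, 0], 1],
    [[0, 0, 0], [0.1, 0, 0], 1],
    [[0, 0, 0], [0.1, 0, 0], 1],
    [[0, 0, 0], [0, 0, 0], 1]
  ]
}}

```text
clock: 6.75
tool_pos: [0.5596, -0.1734, 0.0858]
orientation: [0.768, 0.64, 0.0, 0.0]
wrist_force: [-1.0, -3.6, 1.2]
finger_gap: 0.0157
```

```bash
python3 -c "
from h import *
want([.553,-.2115,.085],-.182)
"
```

```text
t 6.75 rotvec [0.0008 0.0002 0.0003] shift cm (target axes) [-3.867  0.045  0.079] F tool [-3.7  -0.31 -1.18] gap 0.0157
```

{"method": "apply_moves", "body": {
  "deltas": [
    [[0, 0, 0], [0.1, 0, -0.01], 1],
    [[0, 0, 0], [0.1, 0, 0], 1],
    [[0, 0, 0], [0.1, 0, 0], 1],
    [[0, 0, 0], [0, 0, 0], 1],
    [[0, 0, 0], [0, 0, 0], 1]
  ]
}}

```text
clock: 7.17
tool_pos: [0.5599, -0.1709, 0.0858]
orientation: [0.768, 0.64, -0.0, 0.0]
wrist_force: [-1.2, -5.2, 1.6]
finger_gap: 0.0154
```

```bash
python3 -c "
from h import *
want([.553,-.2115,.085],-.182)
"
```

```text
t 7.17 rotvec [0.0005 0.0008 0.0004] shift cm (target axes) [-4.122  0.06   0.077] F tool [-5.28 -0.21 -1.57] gap 0.0154
```

{"method": "apply_moves", "body": {
  "deltas": [
    [[0, 0, 0], [0.1, 0, -0.02], 1],
    [[0, 0, 0], [0.1, 0, 0], 1],
    [[0, 0, 0], [0.1, 0, 0], 1],
    [[0, 0, 0], [0, 0, 0], 1],
    [[0, 0, 0], [0, 0, 0], 1]
  ]
}}

```text
clock: 7.58
tool_pos: [0.5603, -0.1682, 0.0858]
orientation: [0.768, 0.64, -0.0, 0.001]
wrist_force: [-1.6, -7.0, 0.6]
finger_gap: 0.0162
```

```bash
python3 -c "
from h import *
want([.553,-.2115,.085],-.182)
snap('top','t5.png');snap('scene','s5.png')
a=cv2.imread('pics/s5.png')[190:310,245:365];b=cv2.imread('pics/t5.png')[190:310,290:480]
cv2.imwrite('pics/c5.png',np.hstack([cv2.resize(a,(400,400)),cv2.resize(b,(400,400))]))
"
```

```text
t 7.58 rotvec [0.0003 0.0012 0.0004] shift cm (target axes) [-4.391  0.066  0.084] F tool [-7.16 -0.29 -0.6 ] gap 0.0162
```

View pics/c5.png

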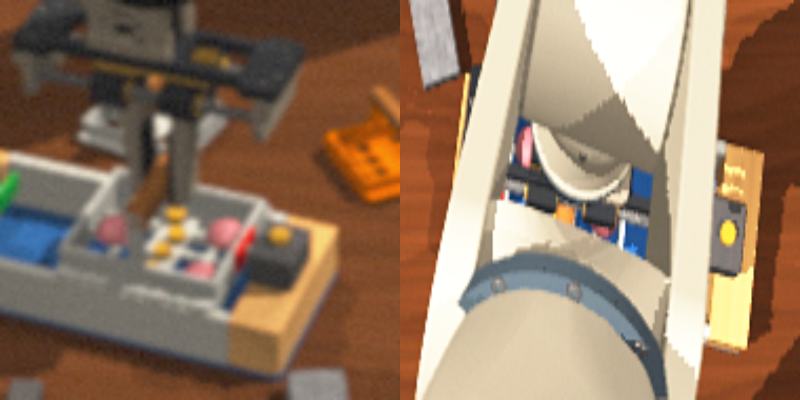

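{"method": "apply_moves", "body": {
  "deltas": [
    [[0, 0, 0], [-2.5, 0, 0], 1],
    [[0, 0, 0], [-2.5, 0, 0], 1],
    [[0, 0, 0], [0, 0, 0], 1],
    [[0, 0, 0], [0, 0, 0], 1],
    [[0, 0, 0], [0, 0, 0], 1]
  ]
}}

```text
clock: 8.1
tool_pos: [0.5513, -0.2166, 0.0858]
orientation: [0.769, 0.64, 0.0, 0.0]
wrist_force: [-1.1, -3.4, 0.8]
finger_gap: 0.0155
```

```bash
python3 -c "
from h import *
want([.553,-.2115,.085],-.182)
snap('top','t6.png');snap('scene','s6.png')
a=cv2.imread('pics/s6.png')[190:310,225:345];b=cv2.imread('pics/t6.png')[190:310,290:480]
cv2.imwrite('pics/c6.png',np.hstack([cv2.resize(a,(400,400)),cv2.resize(b,(400,400))]))
"
```

```text
t 8.1 rotvec [ 0.0001 -0.0001 -0.0005] shift cm (target axes) [0.528 0.076 0.078] F tool [-3.5  -0.51 -0.82] gap 0.0155
```

View pics/c6.png

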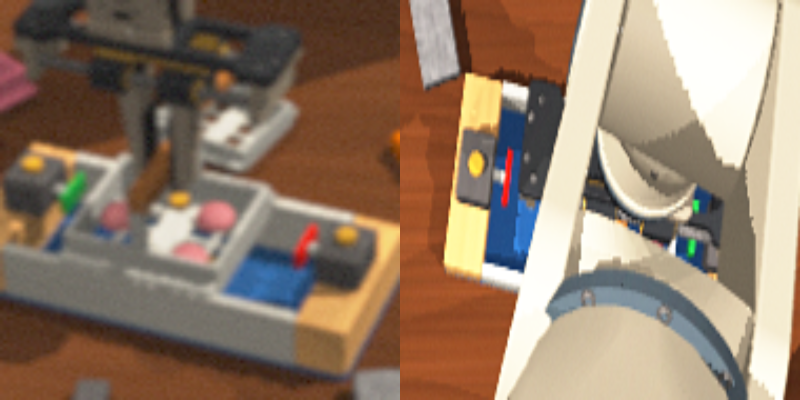

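{"method": "apply_moves", "body": {
  "deltas": [
    [[0, 0, 0], [-0.4, 0, 0], 1],
    [[0, 0, 0], [-0.4, 0, 0], 1],
    [[0, 0, 0], [0, 0, 0], 1],
    [[0, 0, 0], [0, 0, 0], 1],
    [[0, 0, 0], [0, 0, 0], 1]
  ]
}}

```text
clock: 8.62
tool_pos: [0.5498, -0.2242, 0.0858]
orientation: [0.768, 0.64, 0.0, -0.0]
wrist_force: [0.3, 2.3, 1.3]
finger_gap: 0.0159
```

```bash
python3 -c "
from h import *
want([.553,-.2115,.085],-.182)
"
```

```text
t 8.62 rotvec [-0.0001 -0.0003  0.0001] shift cm (target axes) [1.304 0.084 0.078] F tool [ 2.33 -0.15 -1.32] gap 0.0159
```

{"method": "apply_moves", "body": {
  "deltas": [
    [[0, 0, 0], [-0.2, 0, 0], 1],
    [[0, 0, 0], [-0.2, 0, 0], 1],
    [[0, 0, 0], [0, 0, 0], 1],
    [[0, 0, 0], [0, 0, 0], 1],
    [[0, 0, 0], [0, 0, 0], 1]
  ]
}}

```text
clock: 9.03
tool_pos: [0.549, -0.2286, 0.0858]
orientation: [0.768, 0.64, -0.0, 0.0]
wrist_force: [0.1, 1.3, 2.2]
finger_gap: 0.0154
```

```bash
python3 -c "
from h import *
want([.553,-.2115,.085],-.182)
"
```

```text
t 9.03 rotvec [0.     0.0003 0.0001] shift cm (target axes) [1.757 0.081 0.078] F tool [ 1.27 -0.1  -2.18] gap 0.0154
```

{"method": "apply_moves", "body": {
  "deltas": [
    [[0, 0, 0], [-0.15, 0, -0.01], 1],
    [[0, 0, 0], [-0.15, 0, 0], 1],
    [[0, 0, 0], [0, 0, 0], 1],
    [[0, 0, 0], [0, 0, 0], 1],
    [[0, 0, 0], [0, 0, 0], 1]
  ]
}}

```text
clock: 9.45
tool_pos: [0.5485, -0.2311, 0.0858]
orientation: [0.768, 0.64, 0.0, -0.0]
wrist_force: [0.7, 5.6, 1.8]
finger_gap: 0.0156
```

```bash
python3 -c "
from h import *
want([.553,-.2115,.085],-.182)
"
```

```text
t 9.45 rotvec [-0.0002 -0.0005  0.0001] shift cm (target axes) [2.006 0.088 0.077] F tool [ 5.67 -0.29 -1.8 ] gap 0.0156
```

{"method": "apply_moves", "body": {
  "deltas": [
    [[0, 0, 0], [-0.15, 0, 0], 1],
    [[0, 0, 0], [-0.15, 0, 0], 1],
    [[0, 0, 0], [0, 0, 0], 1],
    [[0, 0, 0], [0, 0, 0], 1],
    [[0, 0, 0], [0, 0, 0], 1]
  ]
}}

```text
clock: 9.87
tool_pos: [0.548, -0.2337, 0.0858]
orientation: [0.768, 0.64, 0.0, -0.0]
wrist_force: [1.8, 6.9, 2.7]
finger_gap: 0.016
```

```bash
python3 -c "
from h import *
want([.553,-.2115,.085],-.182)
snap('top','t7.png');snap('scene','s7.png')
a=cv2.imread('pics/s7.png')[190:310,205:325];b=cv2.imread('pics/t7.png')[190:310,290:480]
cv2.imwrite('pics/c7.png',np.hstack([cv2.resize(a,(400,400)),cv2.resize(b,(400,400))]))
"
```

```text
t 9.87 rotvec [-0.0002 -0.001  -0.0001] shift cm (target axes) [2.272 0.086 0.084] F tool [ 7.14  0.56 -2.66] gap 0.016
```

View pics/c7.png

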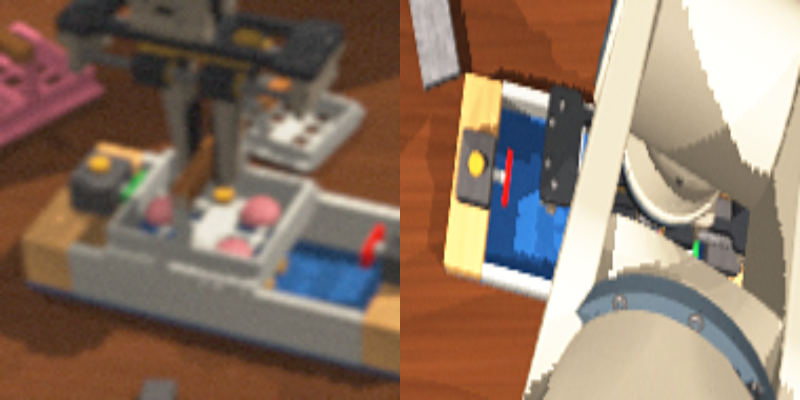

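{"method": "apply_moves", "body": {
  "deltas": [
    [[0, 0, 0], [3.0, 0, -0.01], 1],
    [[0, 0, 0], [3.0, 0, 0], 1],
    [[0, 0, 0], [0.4, 0, 0], 1],
    [[0, 0, 0], [0.3, 0, 0], 1],
    [[0, 0, 0], [0, 0, 0], 1]
  ]
}}

```text
clock: 10.38
tool_pos: [0.5598, -0.1694, 0.0859]
orientation: [0.768, 0.641, -0.001, 0.001]
wrist_force: [-1.9, -4.1, -2.1]
finger_gap: 0.0157
```

```bash
cat > look.py <<'E'
import sys
from h import *
want([.553,-.2115,.085],-.182)
k=sys.argv[1]; x0=int(sys.argv[2])
snap('scene',f's{k}.png')
a=cv2.imread(f'pics/s{k}.png')[190:310,x0:x0+150]
cv2.imwrite(f'pics/c{k}.png',cv2.resize(a,(750,600),interpolation=cv2.INTER_CUBIC))
E
python3 look.py 8 215
```

```text
t 10.38 rotvec [-0.0002  0.0019  0.0021] shift cm (target axes) [-4.265  0.09   0.088] F tool [-4.41 -1.15  2.07] gap 0.0157
```

View pics/c8.png

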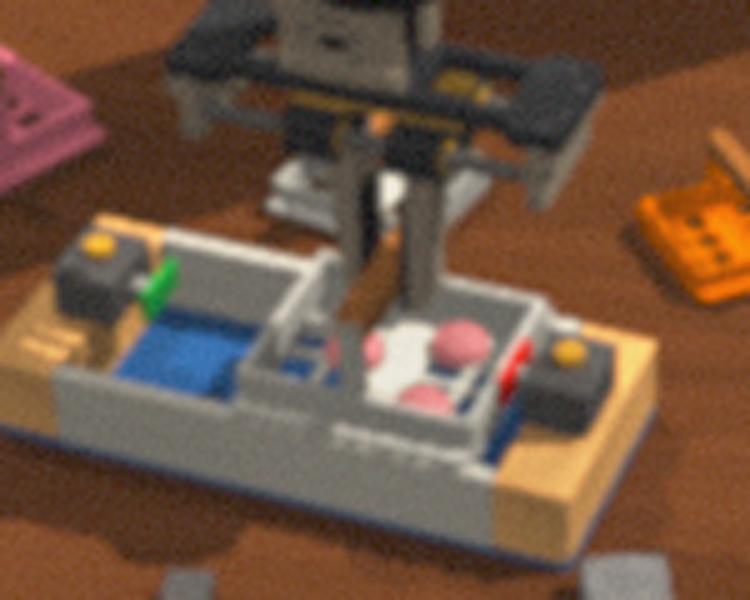

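{"method": "apply_moves", "body": {
  "deltas": [
    [[0, 0, 0], [0.3, 0, 0], 1],
    [[0, 0, 0], [0, 0, 0], 1],
    [[0, 0, 0], [-3.0, 0, 0], 1],
    [[0, 0, 0], [-3.0, 0, 0], 1],
    [[0, 0, 0], [-0.3, 0, 0], 1]
  ]
}}

```text
clock: 10.85
tool_pos: [0.5484, -0.2312, 0.0858]
orientation: [0.769, 0.639, -0.0, 0.0]
wrist_force: [1.7, 4.0, -1.1]
finger_gap: 0.0159
```

{"method": "apply_moves", "body": {
  "deltas": [
    [[0, 0, 0], [-0.3, 0, 0], 1],
    [[0, 0, 0], [-0.4, 0, 0], 1],
    [[0, 0, 0], [0, 0, 0], 1],
    [[0, 0, 0], [0, 0, 0], 1],
    [[0, 0, 0], [0, 0, 0], 1]
  ]
}}

```text
clock: 11.27
tool_pos: [0.5481, -0.2334, 0.0859]
orientation: [0.768, 0.64, 0.0, -0.0]
wrist_force: [1.8, 5.6, -1.5]
finger_gap: 0.0161
```

```bash
python3 look.py 9 215
```

```text
t 11.27 rotvec [-0.0003 -0.0009  0.0002] shift cm (target axes) [2.24  0.089 0.088] F tool [5.81 0.76 1.53] gap 0.0161
```

View pics/c9.png

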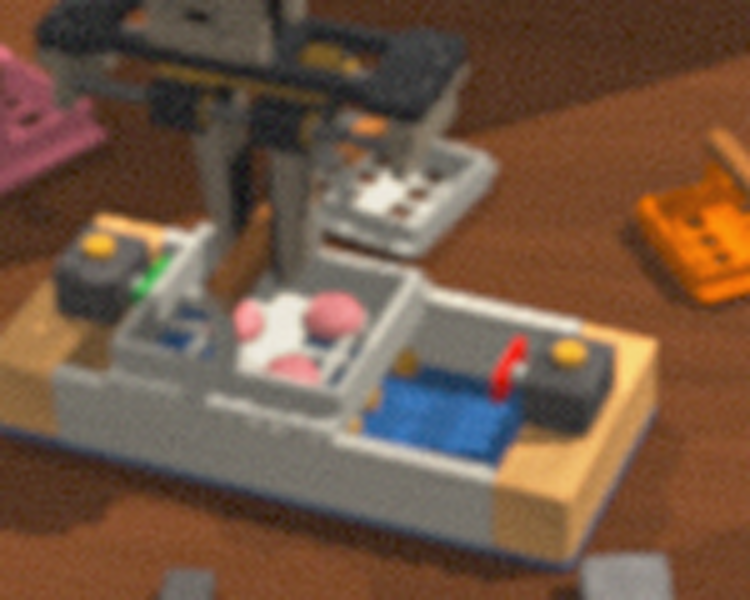

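{"method": "apply_moves", "body": {
  "deltas": [
    [[0, 0, 0], [-0.2, 0, 0.01], 1],
    [[0, 0, 0], [0, 0, 0], 1],
    [[0, 0, 0], [3.2, 0, 0], 1],
    [[0, 0, 0], [3.0, 0, 0], 1],
    [[0, 0, 0], [0.3, 0, 0], 1]
  ]
}}

```text
clock: 11.73
tool_pos: [0.5597, -0.1698, 0.0859]
orientation: [0.768, 0.641, -0.0, 0.0]
wrist_force: [-0.3, -4.9, -2.3]
finger_gap: 0.0157
```

{"method": "apply_moves", "body": {
  "deltas": [
    [[0, 0, 0], [0.3, 0, 0], 1],
    [[0, 0, 0], [0.25, 0, 0], 1],
    [[0, 0, 0], [0, 0, 0], 1],
    [[0, 0, 0], [0, 0, 0], 1],
    [[0, 0, 0], [0, 0, 0], 1]
  ]
}}

```text
clock: 12.15
tool_pos: [0.5599, -0.1688, 0.0859]
orientation: [0.768, 0.64, -0.001, 0.001]
wrist_force: [-2.1, -5.0, -0.7]
finger_gap: 0.0157
```

```bash
python3 look.py 10 215
```

```text
t 12.15 rotvec [-0.0002  0.0019  0.0008] shift cm (target axes) [-4.326  0.093  0.089] F tool [-5.31 -1.16  0.7 ] gap 0.0157
```

View pics/c10.png

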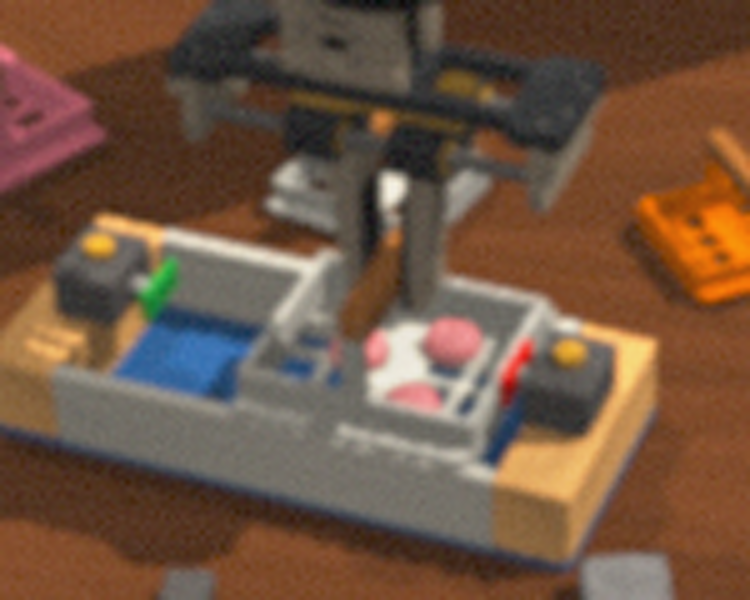

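{"method": "apply_moves", "body": {
  "deltas": [
    [[0, 0, 0], [0.15, 0, 0], 1],
    [[0, 0, 0], [0, 0, 0], 1],
    [[0, 0, 0], [-3.3, 0, 0], 1],
    [[0, 0, 0], [-3.0, 0, 0], 1],
    [[0, 0, 0], [-0.3, 0, 0], 1]
  ]
}}

```text
clock: 12.62
tool_pos: [0.548, -0.2341, 0.0859]
orientation: [0.769, 0.639, -0.0, 0.0]
wrist_force: [3.2, 4.8, -2.5]
finger_gap: 0.0156
```

{"method": "apply_moves", "body": {
  "deltas": [
    [[0, 0, 0], [-0.2, 0, 0], 1],
    [[0, 0, 0], [-0.2, 0, 0], 1],
    [[0, 0, 0], [0, 0, 0], 1],
    [[0, 0, 0], [0, 0, 0], 1],
    [[0, 0, 0], [0, 0, 0], 1]
  ]
}}

```text
clock: 13.03
tool_pos: [0.5482, -0.2332, 0.0859]
orientation: [0.768, 0.64, 0.0, -0.0]
wrist_force: [2.8, 5.8, -1.5]
finger_gap: 0.0155
```

```bash
python3 look.py 11 215; python3 -c "
from h import *
b=snap('top','t11.png')[190:310,290:480]
cv2.imwrite('pics/d11.png',cv2.resize(b,None,fx=4,fy=4))"
```

```text
t 13.03 rotvec [-0.0001 -0.0006  0.0007] shift cm (target axes) [2.221 0.083 0.088] F tool [6.2  1.69 1.51] gap 0.0155
```

View pics/c11.png

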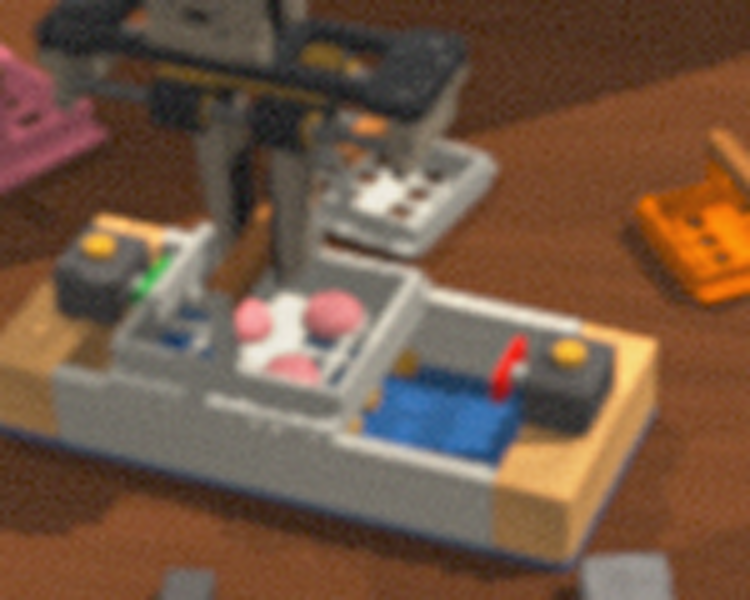

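View pics/d11.png

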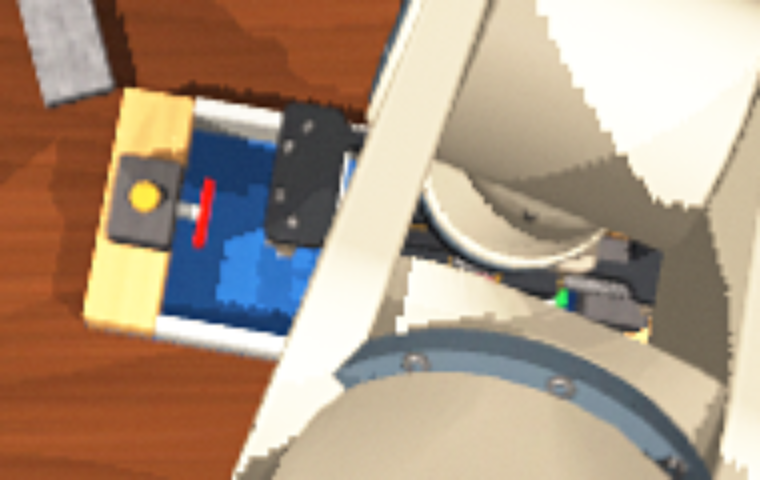

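{"method": "apply_moves", "body": {
  "deltas": [
    [[0, 0, 0], [-0.1, 0, 0.01], 1],
    [[0, 0, 0], [3.4, 0, 0], 1],
    [[0, 0, 0], [3.0, 0, 0], 1],
    [[0, 0, 0], [0.3, 0, 0], 1],
    [[0, 0, 0], [0.3, 0, 0], 1]
  ]
}}

```text
clock: 13.55
tool_pos: [0.5606, -0.1668, 0.0861]
orientation: [0.767, 0.641, -0.001, 0.001]
wrist_force: [-1.8, -9.3, 0.4]
finger_gap: 0.0157
```

```bash
python3 look.py 12 215
```

```text
t 13.55 rotvec [0.0004 0.0028 0.004 ] shift cm (target axes) [-4.538  0.063  0.105] F tool [-9.48 -0.13 -0.43] gap 0.0157
```

{"method": "apply_moves", "body": {
  "deltas": [
    [[0, 0, 0], [0, 0, 0], 1],
    [[0, 0, 0], [-3.5, 0, 0], 1],
    [[0, 0, 0], [-2.6, 0, 0], 1],
    [[0, 0, 0], [-0.3, 0, 0], 1],
    [[0, 0, 0], [-0.4, 0, 0], 1]
  ]
}}

```text
clock: 14.02
tool_pos: [0.5482, -0.2338, 0.0859]
orientation: [0.769, 0.639, 0.001, -0.0]
wrist_force: [3.0, 8.0, 1.1]
finger_gap: 0.0157
```

```bash
python3 look.py 13 215
```

```text
t 14.02 rotvec [ 0.0004 -0.0013 -0.002 ] shift cm (target axes) [2.278 0.066 0.092] F tool [ 8.43  1.47 -1.12] gap 0.0157
```

View pics/c12.png

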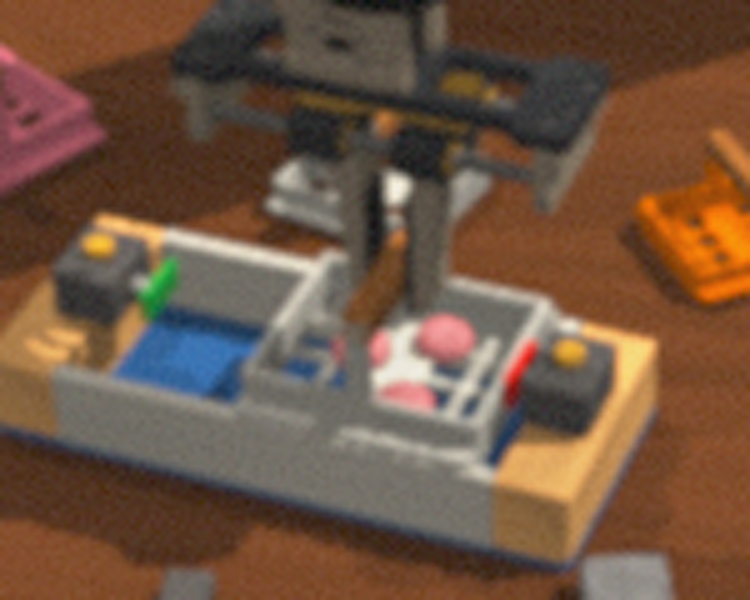

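View pics/c13.png

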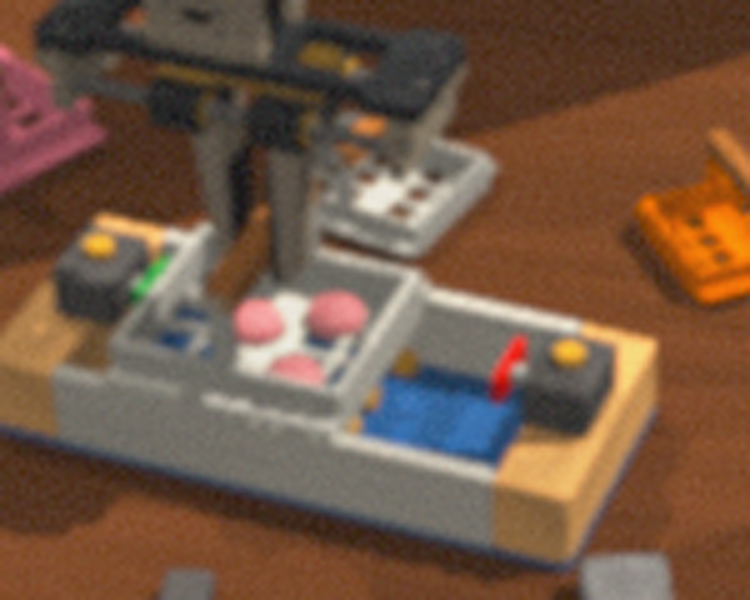

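{"method": "apply_moves", "body": {
  "deltas": [
    [[0, 0, 0], [0.4, 0, 0], 1],
    [[0, 0, 0], [0.4, 0, 0], 1],
    [[0, 0, 0], [0, 0, 0], 1],
    [[0, 0, 0], [0, 0, 0], 2.2],
    [[0, 0, 0], [0, 0, 0], 5]
  ]
}}

```text
clock: 14.48
tool_pos: [0.5498, -0.2251, 0.0859]
orientation: [0.768, 0.64, -0.0, 0.0]
wrist_force: [-0.5, -0.2, -0.0]
finger_gap: 0.0264
```

{"method": "apply_moves", "body": {
  "deltas": [
    [[0, 0, 0], [0, 0, 0], 5],
    [[0, 0, 0], [0, 0, 0], 5],
    [[0, 0, 0], [0, 0, -1], 5],
    [[0, 0, 0], [0, 0, -2], 5],
    [[0, 0, 0], [0, 0, -3], 5]
  ]
}}

```text
clock: 14.9
tool_pos: [0.548, -0.2248, 0.1449]
orientation: [0.768, 0.64, -0.001, -0.002]
wrist_force: [-0.2, 0.8, 0.1]
finger_gap: 0.0502
```

{"method": "apply_moves", "body": {
  "deltas": [
    [[0, 0, 0], [2, 0, -2], 5],
    [[0, 0, 0], [4, 0, 0], 5],
    [[0, 0, 0], [4, 0, 0], 5],
    [[0, 0, 0], [4, 0, 0], 5],
    [[0, 0, 0], [4, 0, 0], 5]
  ]
}}

```text
clock: 15.32
tool_pos: [0.5824, -0.0469, 0.167]
orientation: [0.769, 0.64, 0.0, 0.0]
wrist_force: [1.1, 0.3, 0.5]
finger_gap: 0.0501
```

{"method": "apply_moves", "body": {
  "deltas": [
    [[0, 0, 0], [4, 0, 0], 5],
    [[0, 0, 0], [2, 0, 0], 5],
    [[0, 0, 0], [0, 0, 0], 5],
    [[0, 0, 0], [0, 0, 0], 5],
    [[0, 0, 0], [0, 0, 0], 5]
  ]
}}

```text
clock: 15.73
tool_pos: [0.5929, 0.01, 0.1662]
orientation: [0.768, 0.64, -0.0, 0.0]
wrist_force: [-0.4, -0.6, -1.2]
finger_gap: 0.0501
```

```bash
python3 look.py 14 215; python3 -c "
from h import *
b=snap('top','t14.png')[190:310,290:480]
cv2.imwrite('pics/d14.png',cv2.resize(b,None,fx=4,fy=4,interpolation=cv2.INTER_CUBIC))"
```

```text
t 15.73 rotvec [0.0002 0.0004 0.0004] shift cm (target axes) [-22.504   0.084   8.117] F tool [-0.68 -0.32  1.17] gap 0.0501
```

View pics/c14.png

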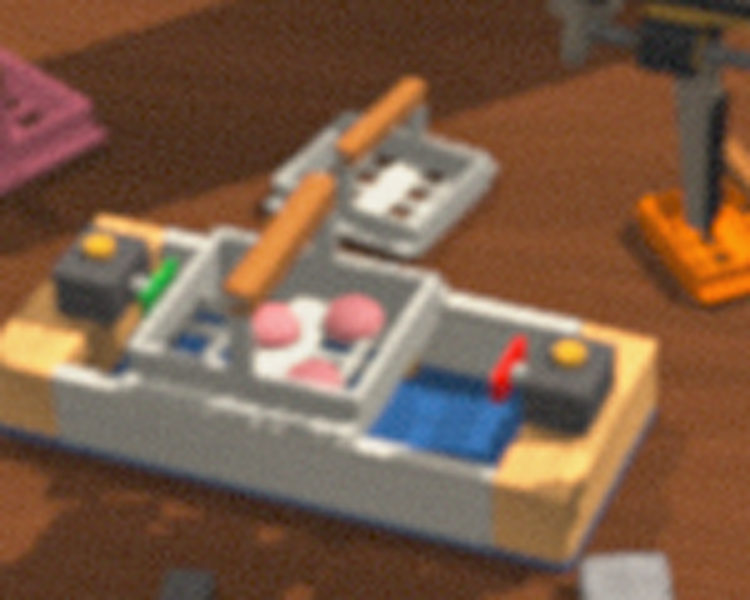

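View pics/d14.png

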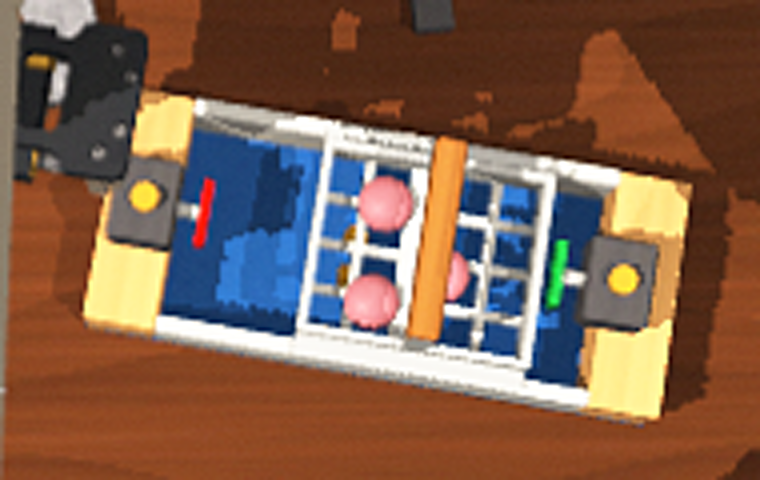

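Run:
```python
from h import *
yaw=-.182; ex=np.array([np.cos(yaw),np.sin(yaw),0]); ey=np.array([-np.sin(yaw),np.cos(yaw),0])
# sieve centre from top view handle
im=cv2.imread('pics/t14.png'); hsv=cv2.cvtColor(im,cv2.COLOR_BGR2HSV)
mk=cv2.inRange(hsv,(8,120,150),(20,255,255)); r0=np.zeros_like(mk); r0[222:280,388:412]=1; mk*=r0
cs=max(cv2.findContours(mk,cv2.RETR_EXTERNAL,cv2.CHAIN_APPROX_NONE)[0],key=cv2.contourArea); r=cv2.minAreaRect(cs)
b=ray('top',cv2.boxPoints(r),0.111); print(r,b.mean(0))
for n in('top','scene'):
    g=cv2.imread('pics/%s14.png'%n[0]); 
    c=b.mean(0)*[1,1,0]
    if n=='scene': c=c+ex*.0015
    for a in np.arange(-.042,.043,.014):
        for d,col in((-.012,(255,0,255)),(0,(0,255,0)),(.012,(255,255,0))):
            p=proj(n,[c+ex*a+ey*d+[0,0,.045]])[0]; cv2.circle(g,tuple(np.round(p*16).astype(int)),10,col,-1,shift=4)
    x0=(290 if n=='top' else 215)
    cv2.imwrite(f'pics/e{n[0]}14.png',cv2.resize(g[190:310,x0:x0+150],(750,600),interpolation=cv2.INTER_NEAREST))
```

```text
((398.86700439453125, 249.3641357421875), (8.667259216308594, 50.787105560302734), 8.746162414550781) [ 0.54866013 -0.22348065  0.111     ]
```

View pics/es14.png

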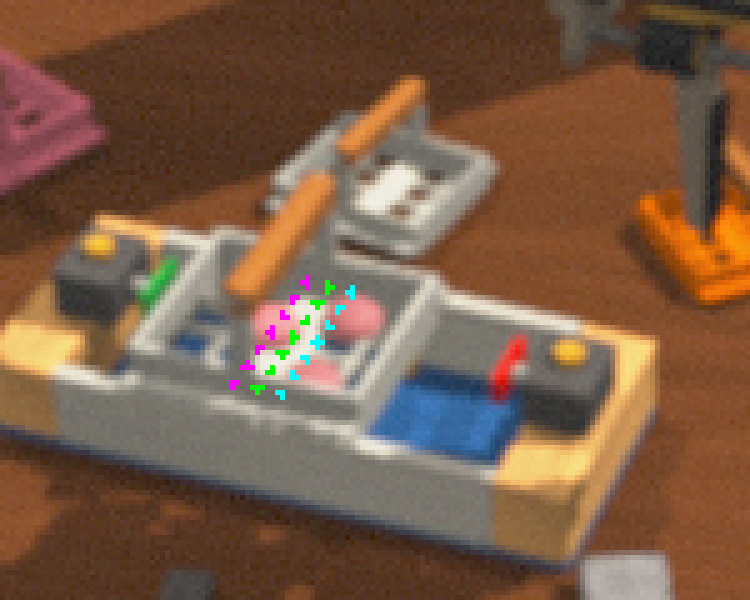

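View pics/et14.png

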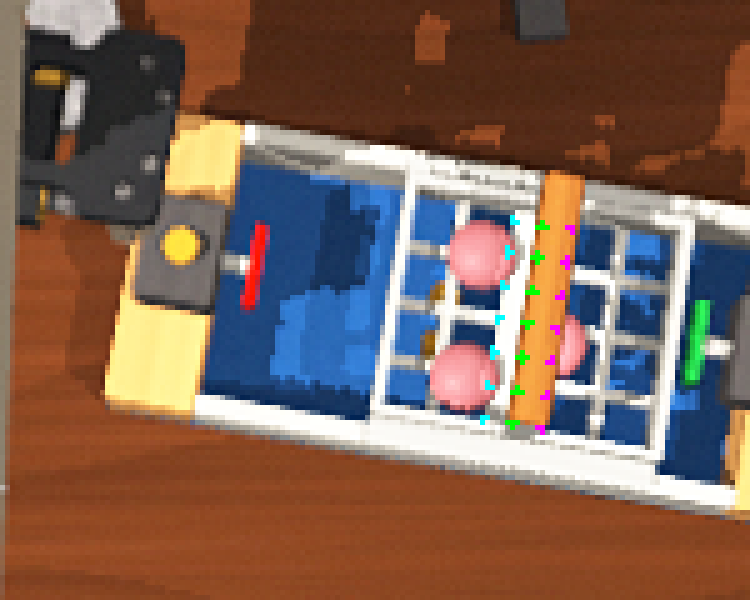

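Run:
```python
from h import *
yaw=-.182; ex=np.array([np.cos(yaw),np.sin(yaw),0]); ey=np.array([-np.sin(yaw),np.cos(yaw),0]); t=np.array([.553,-.2093,0])
def loc(n,uv,z):
    for p in ray(n,uv,z): print(n,np.round([1000*(p-t)@ex,1000*(p-t)@ey],1))
loc('scene',[(215+u/5,190+v/5) for u,v in[(405,360),(372,398),(355,425)]],.010)
loc('top',[(290+u/4,190+v/4) for u,v in[(348,235),(343,272)]],.010)
out=[]
for k in(7,13,14):
    a=cv2.imread(f'pics/s{k}.png')[245:285,265:325]; out.append(cv2.resize(a,(400,266),interpolation=cv2.INTER_CUBIC))
a=cv2.imread('pics/t14.png')[225:275,355:430]; out.append(cv2.resize(a,(400,266),interpolation=cv2.INTER_CUBIC))
cv2.imwrite('pics/m.png',np.vstack([np.hstack(out[:2]),np.hstack(out[2:])]))
```

```text
scene [-40.5  26.8]
scene [-7.6 22.8]
scene [14.1 23. ]
top [ 9.5 21.5]
top [-10.6  21.1]
```

View pics/m.png

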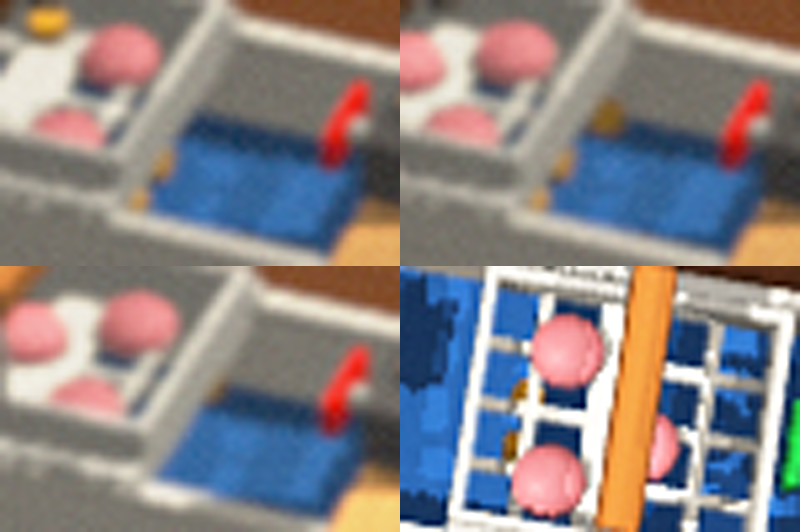

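{"method": "apply_moves", "body": {
  "deltas": [
    [[0, 0, 0], [-4, 0, 0], 5],
    [[0, 0, 0], [-4, 0, 0], 5],
    [[0, 0, 0], [-4, 0, 0], 5],
    [[0, 0, 0], [-4, 0, 0], 5],
    [[0, 0, 0], [-4, 0, 0], 5]
  ]
}}

```text
clock: 16.25
tool_pos: [0.5557, -0.189, 0.166]
orientation: [0.769, 0.639, -0.0, 0.0]
wrist_force: [0.6, 0.6, 0.4]
finger_gap: 0.0499
```

{"method": "apply_moves", "body": {
  "deltas": [
    [[0, 0, 0], [-2.9, 0, 1], 5],
    [[0, 0, 0], [-1, 0, 2], 5],
    [[0, 0, 0], [0, 0, 2], 5],
    [[0, 0, 0], [0, 0, 2], 5],
    [[0, 0, 0], [0, 0, 0.7], 5]
  ]
}}

```text
clock: 16.67
tool_pos: [0.5475, -0.2255, 0.0863]
orientation: [0.769, 0.639, -0.001, -0.002]
wrist_force: [-0.7, -0.0, -0.9]
finger_gap: 0.0503
```

{"method": "apply_moves", "body": {
  "deltas": [
    [[0, 0, 0], [0, 0, 0.2], 5],
    [[0, 0, 0], [0, 0, 0], 4],
    [[0, 0, 0], [0, 0, 0], 3],
    [[0, 0, 0], [0, 0, 0], 3],
    [[0, 0, 0], [0, 0, 0], 3]
  ]
}}

```text
clock: 17.08
tool_pos: [0.5505, -0.2246, 0.0879]
orientation: [0.768, 0.64, 0.0, 0.001]
wrist_force: [-0.2, 0.3, -0.3]
finger_gap: 0.03
```

```bash
python3 -c "
from h import *
want([.5498,-.2251,.0859],-.182)
"
```

```text
t 17.08 rotvec [0.0017 0.0004 0.0005] shift cm (target axes) [-0.063 -0.06   0.201] F tool [ 0.29 -0.28  0.31] gap 0.03
```

{"method": "apply_moves", "body": {
  "deltas": [
    [[0, 0, 0], [0, 0, 0.1], 3],
    [[0, 0, 0], [0, 0, 0], 2.2],
    [[0, 0, 0], [0, 0, 0], 1.5],
    [[0, 0, 0], [0, 0, 0], 1],
    [[0, 0, 0], [0, 0, 0], 1]
  ]
}}

```text
clock: 17.5
tool_pos: [0.5499, -0.2244, 0.086]
orientation: [0.768, 0.64, 0.0, 0.0]
wrist_force: [-0.4, 1.1, 1.1]
finger_gap: 0.0157
```

```bash
python3 -c "
from h import *
want([.553,-.2115,.085],-.182)
"
```

```text
t 17.5 rotvec [ 0.0001 -0.      0.0003] shift cm (target axes) [1.327 0.072 0.096] F tool [ 1.   -0.55 -1.09] gap 0.0157
```

{"method": "apply_moves", "body": {
  "deltas": [
    [[0, 0, 0], [0, 0, 0], 1],
    [[0, 0, 0], [2.7, 0, 0], 1],
    [[0, 0, 0], [2.7, 0, 0], 1],
    [[0, 0, 0], [0.3, 0, 0], 1],
    [[0, 0, 0], [0.25, 0, 0], 1]
  ]
}}

```text
clock: 17.92
tool_pos: [0.5609, -0.1666, 0.0861]
orientation: [0.767, 0.641, -0.001, 0.001]
wrist_force: [-1.2, -11.3, 3.3]
finger_gap: 0.0158
```

{"method": "apply_moves", "body": {
  "deltas": [
    [[0, 0, 0], [0, 0, 0], 1],
    [[0, 0, 0], [-4.0, 0, 0], 1],
    [[0, 0, 0], [-2.2, 0, 0], 1],
    [[0, 0, 0], [-0.3, 0, 0], 1],
    [[0, 0, 0], [-0.3, 0, 0], 1]
  ]
}}

```text
clock: 18.33
tool_pos: [0.5486, -0.233, 0.086]
orientation: [0.769, 0.639, 0.001, -0.0]
wrist_force: [3.7, 9.3, 4.9]
finger_gap: 0.0155
```

```bash
python3 look.py 15 215
```

```text
t 18.33 rotvec [ 0.0008 -0.002  -0.0023] shift cm (target axes) [2.193 0.046 0.102] F tool [ 9.86  1.96 -4.88] gap 0.0155
```

View pics/c15.png

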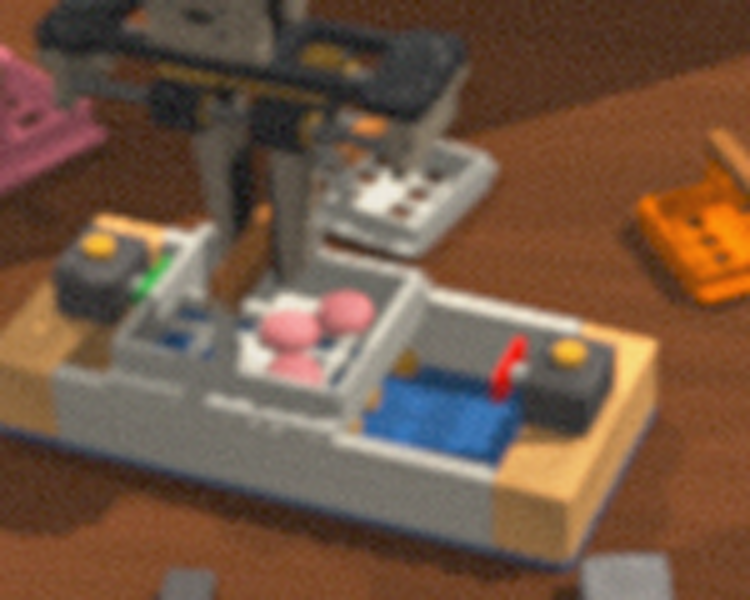

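{"method": "apply_moves", "body": {
  "deltas": [
    [[0, 0, 0], [0, 0, -0.04], 1],
    [[0, 0, 0], [3.1, 0, 0], 1],
    [[0, 0, 0], [3.1, 0, 0], 1],
    [[0, 0, 0], [0.3, 0, 0], 1],
    [[0, 0, 0], [0.2, 0, 0], 1]
  ]
}}

```text
clock: 18.8
tool_pos: [0.5603, -0.1667, 0.0861]
orientation: [0.767, 0.641, -0.001, 0.0]
wrist_force: [-2.2, -9.4, 1.3]
finger_gap: 0.0159
```

```bash
python3 look.py 16 215
```

```text
t 18.8 rotvec [-0.0003  0.0018  0.0036] shift cm (target axes) [-4.541  0.097  0.113] F tool [-9.64 -0.49 -1.33] gap 0.0159
```

View pics/c16.png

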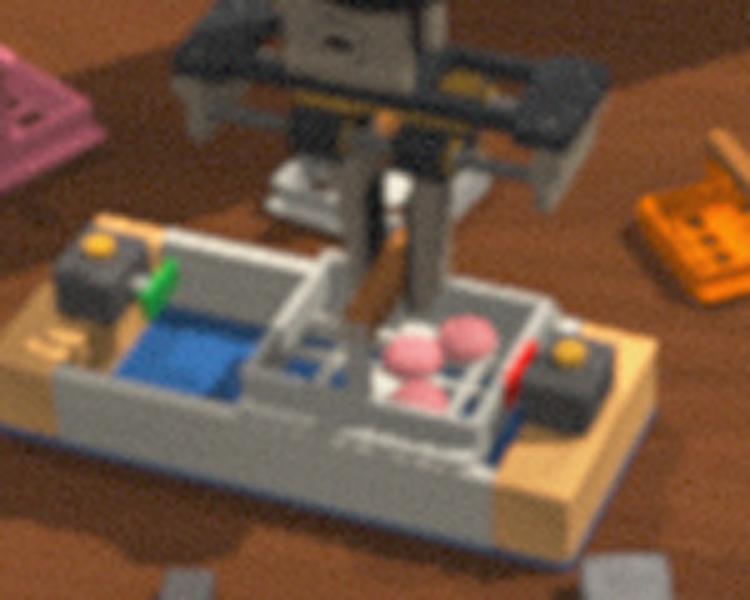

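Ease off the pad, let go and move aside for a clear top view.

{"method": "apply_moves", "body": {
  "deltas": [
    [[0, 0, 0], [-0.4, 0, 0], 1],
    [[0, 0, 0], [-0.4, 0, 0], 1],
    [[0, 0, 0], [0, 0, 0], 1],
    [[0, 0, 0], [0, 0, 0], 2.2],
    [[0, 0, 0], [0, 0, 0], 5]
  ]
}}

```text
clock: 19.27
tool_pos: [0.5588, -0.175, 0.0862]
orientation: [0.769, 0.64, 0.0, -0.0]
wrist_force: [-0.2, 1.0, -0.1]
finger_gap: 0.0265
```

{"method": "apply_moves", "body": {
  "deltas": [
    [[0, 0, 0], [0, 0, 0], 5],
    [[0, 0, 0], [0, 0, 0], 5],
    [[0, 0, 0], [0, 0, -1], 5],
    [[0, 0, 0], [0, 0, -2], 5],
    [[0, 0, 0], [0, 0, -3], 5]
  ]
}}

```text
clock: 19.68
tool_pos: [0.5573, -0.1742, 0.1453]
orientation: [0.768, 0.64, -0.001, -0.002]
wrist_force: [0.1, 0.6, -1.1]
finger_gap: 0.0499
```

{"method": "apply_moves", "body": {
  "deltas": [
    [[0, 0, 0], [2, 0, -2], 5],
    [[0, 0, 0], [4, 0, 0], 5],
    [[0, 0, 0], [4, 0, 0], 5],
    [[0, 0, 0], [4, 0, 0], 5],
    [[0, 0, 0], [4, 0, 0], 5]
  ]
}}

```text
clock: 20.1
tool_pos: [0.5918, 0.004, 0.1675]
orientation: [0.769, 0.64, 0.001, 0.0]
wrist_force: [1.2, 0.8, 0.7]
finger_gap: 0.0503
```

{"method": "apply_moves", "body": {
  "deltas": [
    [[0, 0, 0], [2, 0, 0], 5],
    [[0, 0, 0], [1, 0, 0], 5],
    [[0, 0, 0], [0, 0, 0], 5],
    [[0, 0, 0], [0, 0, 0], 5],
    [[0, 0, 0], [0, 0, 0], 5]
  ]
}}

```text
clock: 20.52
tool_pos: [0.5967, 0.0304, 0.1663]
orientation: [0.769, 0.64, -0.0, 0.0]
wrist_force: [-0.3, -0.3, -0.1]
finger_gap: 0.0501
```

```bash
python3 look.py 17 215; python3 -c "
from h import *
b=snap('top','t17.png')[190:310,290:480]
cv2.imwrite('pics/d17.png',cv2.resize(b,None,fx=4,fy=4,interpolation=cv2.INTER_CUBIC))"
```

```text
t 20.52 rotvec [-0.0001  0.0005 -0.0005] shift cm (target axes) [-24.582   0.085   8.131] F tool [-0.38 -0.19  0.07] gap 0.0501
```

View pics/c17.png

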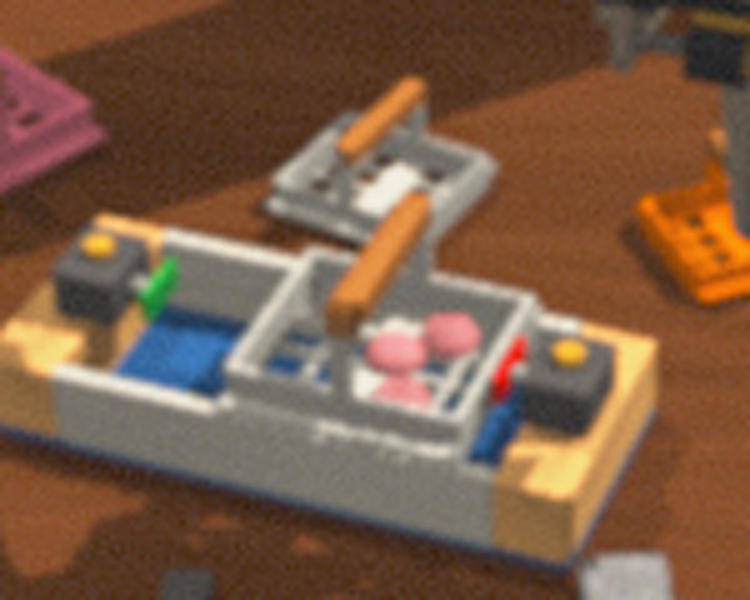

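View pics/d17.png

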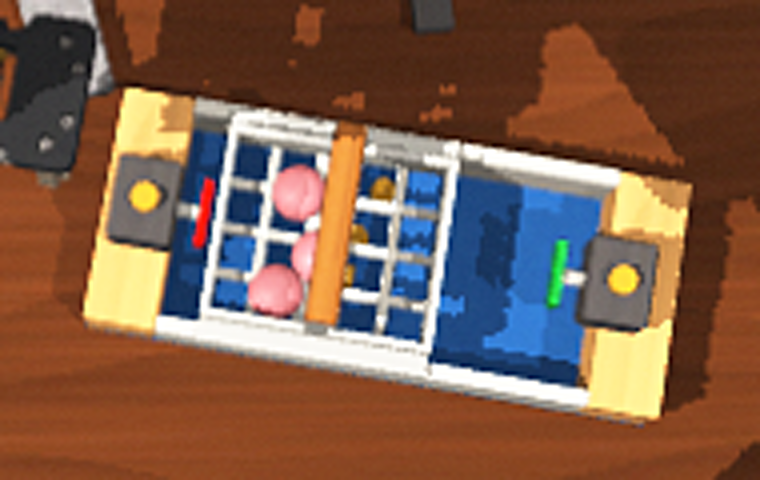

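Run:
```python
from h import *
yaw=-.182; ex=np.array([np.cos(yaw),np.sin(yaw),0]); ey=np.array([-np.sin(yaw),np.cos(yaw),0]); t=np.array([.553,-.2093,0])
for z in(.010,.045):
  for p in ray('top',[(290+u/4,190+v/4) for u,v in[(383,187),(360,235),(347,275)]],z): print(z,np.round([1000*(p-t)@ex,1000*(p-t)@ey],1))
a=cv2.imread('pics/s13.png')[245:285,285:325];cv2.imwrite('pics/n.png',cv2.resize(a,(600,600),interpolation=cv2.INTER_CUBIC))
im=cv2.imread('pics/t17.png');hsv=cv2.cvtColor(im,cv2.COLOR_BGR2HSV)
want([.5588,-.175,.0862],yaw)
```

```text
0.01 [38.4  6.9]
0.01 [10.6 15.2]
0.01 [-11.9  18.7]
0.045 [31.4  9.4]
0.045 [ 4.5 17.3]
0.045 [-17.2  20.8]
t 20.62 rotvec [-0.0001  0.0003 -0.0015] shift cm (target axes) [-2.0868e+01 -1.2000e-02  8.0050e+00] F tool [0.82 0.7  0.68] gap 0.0501
```

View pics/n.png

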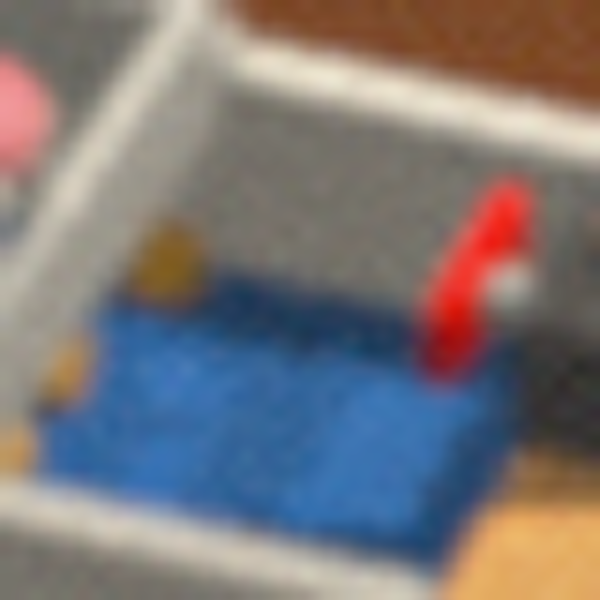

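{"method": "apply_moves", "body": {
  "deltas": [
    [[0, 0, 0], [-4, 0, 0], 5],
    [[0, 0, 0], [-4, 0, 0], 5],
    [[0, 0, 0], [-4, 0, 0], 5],
    [[0, 0, 0], [-4, 0, 0], 5],
    [[0, 0, 0], [-3.9, 0, 0.5], 5]
  ]
}}

```text
clock: 21.03
tool_pos: [0.5604, -0.167, 0.1621]
orientation: [0.769, 0.64, 0.0, 0.001]
wrist_force: [0.4, -0.4, -0.2]
finger_gap: 0.0501
```

{"method": "apply_moves", "body": {
  "deltas": [
    [[0, 0, 0], [-1, 0, 1.5], 5],
    [[0, 0, 0], [0, 0, 2], 5],
    [[0, 0, 0], [0, 0, 2], 5],
    [[0, 0, 0], [0, 0, 1.2], 5],
    [[0, 0, 0], [0, 0, 0.5], 5]
  ]
}}

```text
clock: 21.45
tool_pos: [0.5576, -0.1744, 0.0874]
orientation: [0.769, 0.639, -0.001, -0.001]
wrist_force: [-0.5, -0.8, -1.2]
finger_gap: 0.0503
```

{"method": "apply_moves", "body": {
  "deltas": [
    [[0, 0, 0], [0, 0, 0.2], 5],
    [[0, 0, 0], [0, 0, 0], 4],
    [[0, 0, 0], [0, 0, 0], 3],
    [[0, 0, 0], [0, 0, 0], 3],
    [[0, 0, 0], [0, 0, 0], 3]
  ]
}}

```text
clock: 21.87
tool_pos: [0.5597, -0.1738, 0.0881]
orientation: [0.768, 0.64, 0.0, 0.001]
wrist_force: [0.2, 0.5, 0.7]
finger_gap: 0.03
```

```bash
python3 -c "
from h import *
want([.5588,-.175,.0862],-.182)
b=ray('scene',[(415,248),(481,258),(472,300),(403,290)],.006);print(b.round(3),b.mean(0))
"
```

```text
t 21.87 rotvec [0.0014 0.0002 0.0006] shift cm (target axes) [-0.139 -0.067  0.185] F tool [ 0.5   0.15 -0.67] gap 0.03
[[0.408 0.113 0.006]
 [0.423 0.276 0.006]
 [0.584 0.25  0.006]
 [0.576 0.092 0.006]] [0.49765499 0.1828672  0.006     ]
```

{"method": "apply_moves", "body": {
  "deltas": [
    [[0, 0, 0], [-0.1, 0, 0.1], 3],
    [[0, 0, 0], [0, 0, 0], 2.2],
    [[0, 0, 0], [0, 0, 0], 1.5],
    [[0, 0, 0], [0, 0, 0], 1],
    [[0, 0, 0], [0, 0, 0], 1]
  ],
  "grip_force": 40
}}

```text
clock: 22.28
tool_pos: [0.5589, -0.1749, 0.0863]
orientation: [0.768, 0.64, -0.0, 0.0]
wrist_force: [-0.1, -0.6, 1.6]
finger_gap: 0.0154
```

{"method": "apply_moves", "body": {
  "deltas": [
    [[0, 0, 0], [0, 0, 0], 1],
    [[0, 0, 0], [0, 0, -0.1], 1],
    [[0, 0, 0], [0, 0, -0.3], 1],
    [[0, 0, 0], [0, 0, -0.4], 1],
    [[0, 0, 0], [0, 0, -0.5], 1]
  ]
}}

```text
clock: 22.7
tool_pos: [0.5584, -0.1746, 0.099]
orientation: [0.768, 0.64, -0.0, -0.001]
wrist_force: [-0.4, 0.1, -5.1]
finger_gap: 0.0159
```

```bash
python3 look.py 18 215; python3 -c "
from h import *
for n,f,(y0,y1,x0,x1),lo,hi in [('scene','pics/scene0.png',(240,310,395,490),(10,60,110),(28,210,255)),('top','pics/top0.png',(235,340,150,262),(14,60,185),(30,190,255))]:
    hsv=cv2.cvtColor(cv2.imread(f),cv2.COLOR_BGR2HSV); m=cv2.inRange(hsv,lo,hi); q=np.zeros_like(m); q[y0:y1,x0:x1]=m[y0:y1,x0:x1]
    q=cv2.morphologyEx(cv2.morphologyEx(q,cv2.MORPH_CLOSE,np.ones((5,5))),cv2.MORPH_OPEN,np.ones((5,5)))
    c=max(cv2.findContours(q,0,1)[0],key=cv2.contourArea); a=cv2.approxPolyDP(cv2.convexHull(c),6,True).reshape(-1,2); print(a.tolist())
    b=ray(n,a,.006); print(b.round(3).tolist(), b.mean(0))
"
```

```text
t 22.7 rotvec [-0.0012 -0.0002  0.0002] shift cm (target axes) [-3.729  0.135  1.403] F tool [ 0.05 -0.45  5.13] gap 0.0159
[[489, 240], [489, 309], [395, 309], [395, 244]]
[[0.343, 0.3, 0.006], [0.609, 0.286, 0.006], [0.643, 0.079, 0.006], [0.399, 0.061, 0.006]] [0.49835913 0.18141894 0.006     ]
[[173, 243], [248, 252], [236, 329], [161, 319]]
[[0.586, 0.254, 0.006], [0.564, 0.087, 0.006], [0.4, 0.111, 0.006], [0.421, 0.275, 0.006]] [0.49259268 0.18190896 0.006     ]
```

View pics/c18.png

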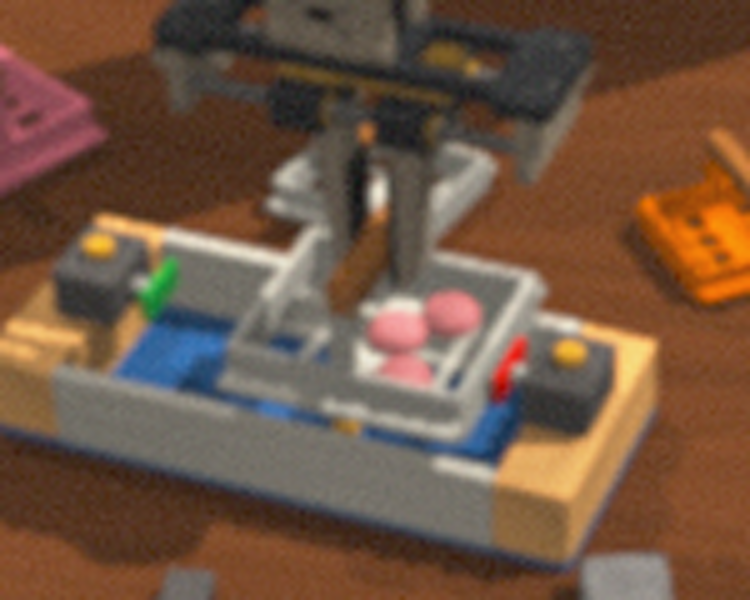

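{"method": "apply_moves", "body": {
  "deltas": [
    [[0, 0, 0], [0, 0, -0.8], 1],
    [[0, 0, 0], [0, 0, -1.4], 1],
    [[0, 0, 0], [0, 0, -1.6], 1],
    [[0, 0, 0], [0, 0, -1.4], 1],
    [[0, 0, 0], [0, 0, -0.8], 1]
  ]
}}

```text
clock: 23.17
tool_pos: [0.5596, -0.175, 0.1613]
orientation: [0.768, 0.64, 0.001, 0.001]
wrist_force: [0.1, 0.2, -4.5]
finger_gap: 0.0158
```

```bash
python3 look.py 19 215; python3 -c "
from h import *
want([.4926,.182,.16],-.182)"
```

```text
t 23.17 rotvec [0.0021 0.0002 0.0002] shift cm (target axes) [-3.711e+00  7.000e-03  7.630e+00] F tool [0.24 0.08 4.48] gap 0.0158
t 23.22 rotvec [0.0036 0.0004 0.0002] shift cm (target axes) [ 33.904 -13.117   0.224] F tool [-0.24  1.87  3.52] gap 0.0155
```

View pics/c19.png

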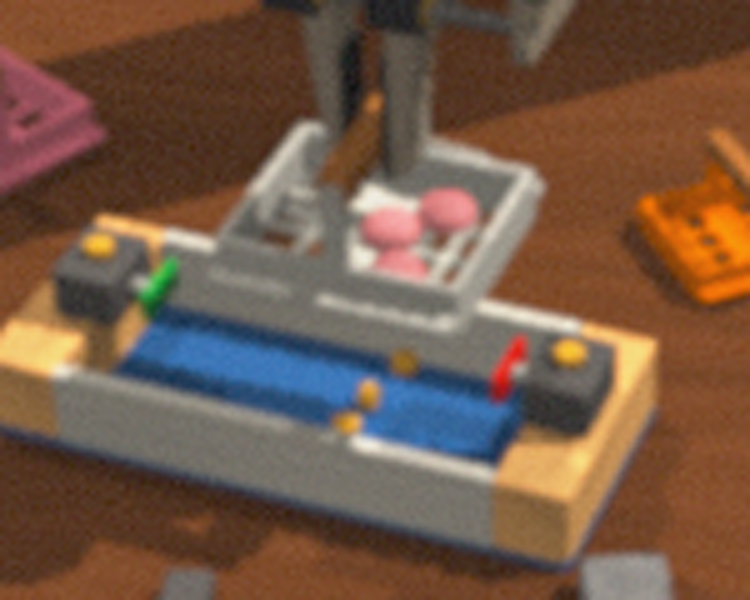

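{"method": "apply_moves", "body": {
  "deltas": [
    [[0, 0, 0], [0.8, -0.3, 0], 1],
    [[0, 0, 0], [1.5, -0.6, 0], 1],
    [[0, 0, 0], [2.1, -0.8, 0], 1],
    [[0, 0, 0], [2.4, -0.9, 0], 1],
    [[0, 0, 0], [2.4, -0.9, 0], 1]
  ]
}}

```text
clock: 23.63
tool_pos: [0.5394, -0.0758, 0.1579]
orientation: [0.769, 0.64, -0.001, -0.001]
wrist_force: [0.1, 0.6, -4.3]
finger_gap: 0.0158
```

{"method": "apply_moves", "body": {
  "deltas": [
    [[0, 0, 0], [2.4, -0.9, 0], 1],
    [[0, 0, 0], [2.4, -0.9, 0], 1],
    [[0, 0, 0], [2.4, -0.9, 0], 1],
    [[0, 0, 0], [2.4, -0.9, 0], 1],
    [[0, 0, 0], [2.4, -0.9, 0], 1]
  ]
}}

```text
clock: 24.05
tool_pos: [0.5165, 0.0504, 0.1581]
orientation: [0.768, 0.64, -0.001, -0.001]
wrist_force: [0.3, -1.2, -4.4]
finger_gap: 0.0159
```

{"method": "apply_moves", "body": {
  "deltas": [
    [[0, 0, 0], [2.4, -0.9, 0], 1],
    [[0, 0, 0], [2.4, -1.0, 0], 1],
    [[0, 0, 0], [2.2, -1.0, 0], 1],
    [[0, 0, 0], [1.8, -0.8, 0], 1],
    [[0, 0, 0], [1.4, -0.6, 0], 1]
  ]
}}

```text
clock: 24.47
tool_pos: [0.4923, 0.1586, 0.1581]
orientation: [0.768, 0.64, -0.001, -0.001]
wrist_force: [0.6, -0.3, -3.7]
finger_gap: 0.0155
```

```bash
python3 -c "
from h import *
want([.4926,.182,.16],-.182)"
```

```text
t 24.47 rotvec [-0.0024  0.0005  0.0014] shift cm (target axes) [ 2.31  -0.39  -0.194] F tool [-0.21  0.65  3.71] gap 0.0155
```

{"method": "apply_moves", "body": {
  "deltas": [
    [[0, 0, 0], [1.1, -0.2, 0.3], 1],
    [[0, 0, 0], [0.8, -0.2, 0.8], 1],
    [[0, 0, 0], [0.4, 0, 1.3], 1],
    [[0, 0, 0], [0, 0, 1.5], 1],
    [[0, 0, 0], [0, 0, 1.5], 1]
  ]
}}

```text
clock: 24.88
tool_pos: [0.4944, 0.1799, 0.1037]
orientation: [0.768, 0.64, -0.0, -0.0]
wrist_force: [0.1, -0.6, -4.9]
finger_gap: 0.0155
```

{"method": "apply_moves", "body": {
  "deltas": [
    [[0, 0, 0], [0, 0, 1.2], 1],
    [[0, 0, 0], [0, 0, 0.9], 1],
    [[0, 0, 0], [0, 0, 0.6], 1],
    [[0, 0, 0], [0, 0, 0.3], 1],
    [[0, 0, 0], [0, 0, 0], 1]
  ]
}}

```text
clock: 25.3
tool_pos: [0.4946, 0.1794, 0.0745]
orientation: [0.768, 0.64, -0.001, -0.0]
wrist_force: [0.1, -0.1, -5.5]
finger_gap: 0.0155
```

```bash
python3 -c "
from h import *
want([.4926,.182,.0551],-.182)
a=snap('scene','s20.png')[200:330,380:520];cv2.imwrite('pics/c20.png',cv2.resize(a,(646,600),interpolation=cv2.INTER_CUBIC))
snap('top','t20.png')"
```

```text
t 25.3 rotvec [-0.0009  0.0006  0.    ] shift cm (target axes) [ 0.215 -0.244  1.941] F tool [-0.08  0.16  5.51] gap 0.0155
```

View pics/c20.png

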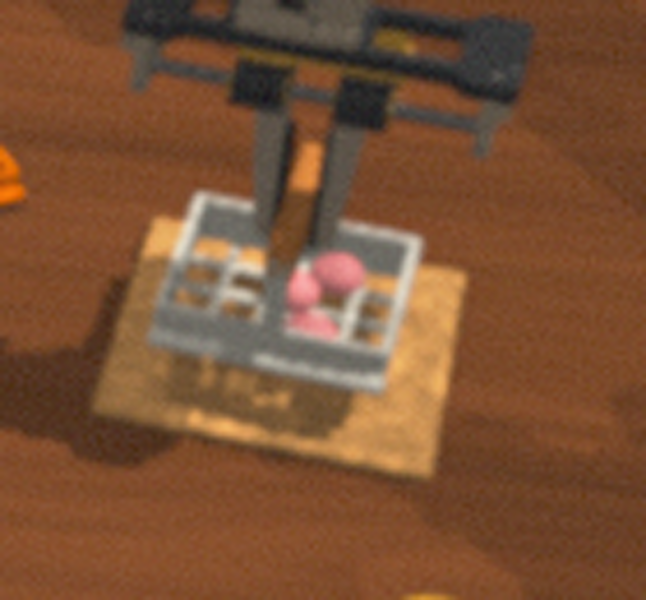

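View pics/t20.png

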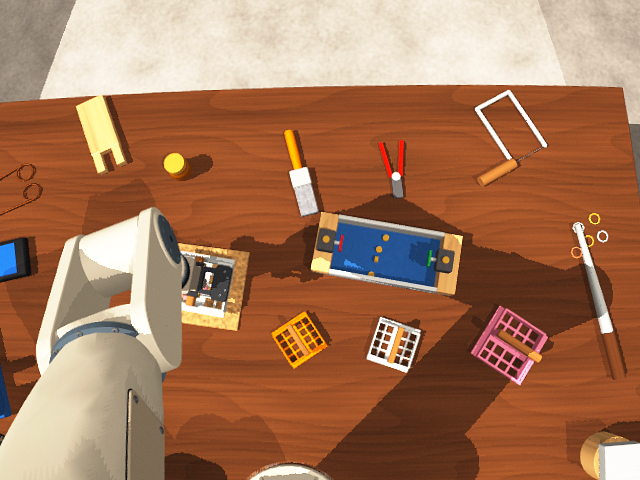

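The top view shows all four slugs on the trough floor, at (386,238), (379,250), (376,259) and (371,273). The sieve hangs level over the mat with its three stones. I'll lower it gently.

{"method": "apply_moves", "body": {
  "deltas": [
    [[0, 0, 0], [0.1, -0.1, 0.4], 1],
    [[0, 0, 0], [0.1, -0.1, 0.5], 1],
    [[0, 0, 0], [0, 0, 0.4], 1],
    [[0, 0, 0], [0, 0, 0.3], 1],
    [[0, 0, 0], [0, 0, 0.1], 1]
  ]
}}

```text
clock: 25.82
tool_pos: [0.4929, 0.1819, 0.0576]
orientation: [0.768, 0.64, -0.0, -0.0]
wrist_force: [-0.1, -0.8, -4.7]
finger_gap: 0.0158
```

{"method": "apply_moves", "body": {
  "deltas": [
    [[0, 0, 0], [0, 0, 0.05], 1],
    [[0, 0, 0], [0, 0, 0.05], 1],
    [[0, 0, 0], [0, 0, 0], 1],
    [[0, 0, 0], [0, 0, 0], 1],
    [[0, 0, 0], [0, 0, 0], 1]
  ]
}}

```text
clock: 26.23
tool_pos: [0.4935, 0.182, 0.0573]
orientation: [0.768, 0.64, 0.0, 0.0]
wrist_force: [-0.0, -0.3, -4.4]
finger_gap: 0.0155
```

```bash
python3 -c "
from h import *
want([.4926,.182,.0551],-.182)"
```

```text
t 26.23 rotvec [ 0.0003 -0.0001  0.0002] shift cm (target axes) [-0.013 -0.087  0.224] F tool [-0.29  0.04  4.4 ] gap 0.0155
```

{"method": "apply_moves", "body": {
  "deltas": [
    [[0, 0, 0], [0, 0, 0.05], 1],
    [[0, 0, 0], [0, 0, 0.05], 1],
    [[0, 0, 0], [0, 0, 0.05], 1],
    [[0, 0, 0], [0, 0, 0], 1],
    [[0, 0, 0], [0, 0, 0], 1]
  ]
}}

```text
clock: 26.65
tool_pos: [0.4933, 0.1819, 0.0556]
orientation: [0.768, 0.64, -0.0, -0.0]
wrist_force: [-0.0, -0.0, -4.6]
finger_gap: 0.0159
```

{"method": "apply_moves", "body": {
  "deltas": [
    [[0, 0, 0], [0, 0, 0.03], 1],
    [[0, 0, 0], [0, 0, 0.03], 1],
    [[0, 0, 0], [0, 0, 0], 1],
    [[0, 0, 0], [0, 0, 0], 1],
    [[0, 0, 0], [0, 0, 0], 1]
  ]
}}

```text
clock: 27.07
tool_pos: [0.4934, 0.182, 0.0553]
orientation: [0.768, 0.64, 0.0, 0.0]
wrist_force: [-1.1, -1.4, 1.5]
finger_gap: 0.0155
```

{"method": "apply_moves", "body": {
  "deltas": [
    [[0, 0, 0], [0, 0, 0], 1.8],
    [[0, 0, 0], [0, 0, 0], 2.5],
    [[0, 0, 0], [0, 0, 0], 4],
    [[0, 0, 0], [0, 0, 0], 5],
    [[0, 0, 0], [0, 0, 0], 5]
  ]
}}

```text
clock: 27.48
tool_pos: [0.4935, 0.182, 0.0551]
orientation: [0.768, 0.64, 0.0, 0.0]
wrist_force: [-0.1, 0.7, -0.6]
finger_gap: 0.0427
```

{"method": "apply_moves", "body": {
  "deltas": [
    [[0, 0, 0], [0, 0, -0.5], 5],
    [[0, 0, 0], [0, 0, -1.5], 5],
    [[0, 0, 0], [0, 0, -2.5], 5],
    [[0, 0, 0], [0, 0, -3], 5],
    [[0, 0, 0], [0, 0, -3], 5]
  ]
}}

```text
clock: 27.9
tool_pos: [0.4928, 0.1817, 0.1612]
orientation: [0.768, 0.64, -0.001, -0.0]
wrist_force: [0.9, -0.3, -0.1]
finger_gap: 0.0496
```

{"method": "apply_moves", "body": {
  "deltas": [
    [[0, 0, 0], [0, 0, -3], 5],
    [[0, 0, 0], [3, 0, 0], 5],
    [[0, 0, 0], [4, 0, 0], 5],
    [[0, 0, 0], [4, 0, 0], 5],
    [[0, 0, 0], [4, 0, 0], 5]
  ]
}}

```text
clock: 28.32
tool_pos: [0.5208, 0.331, 0.1911]
orientation: [0.769, 0.64, 0.001, 0.0]
wrist_force: [0.8, 0.1, -0.2]
finger_gap: 0.0498
```

{"method": "apply_moves", "body": {
  "deltas": [
    [[0, 0, 0], [4, 0, 0], 5],
    [[0, 0, 0], [4, 0, 0], 5],
    [[0, 0, 0], [2, 0, 0], 5],
    [[0, 0, 0], [0, 0, 0], 5],
    [[0, 0, 0], [0, 0, 0], 5]
  ]
}}

```text
clock: 28.73
tool_pos: [0.5381, 0.4284, 0.1897]
orientation: [0.768, 0.641, -0.0, 0.0]
wrist_force: [-0.9, -0.1, 0.4]
finger_gap: 0.0497
```

```bash
python3 -c "
from h import *
print(ctrl.state()['clock'])
a=snap('scene','s21.png');snap('top','t21.png')
cv2.imwrite('pics/c21.png',cv2.resize(a[200:330,380:520],(646,600),interpolation=cv2.INTER_CUBIC))"
```

```text
28.7333
```

View pics/c21.png

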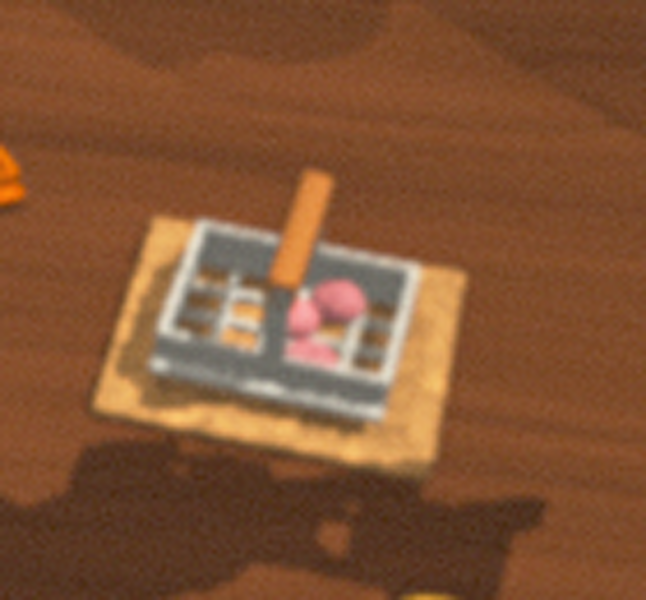

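View pics/t21.png

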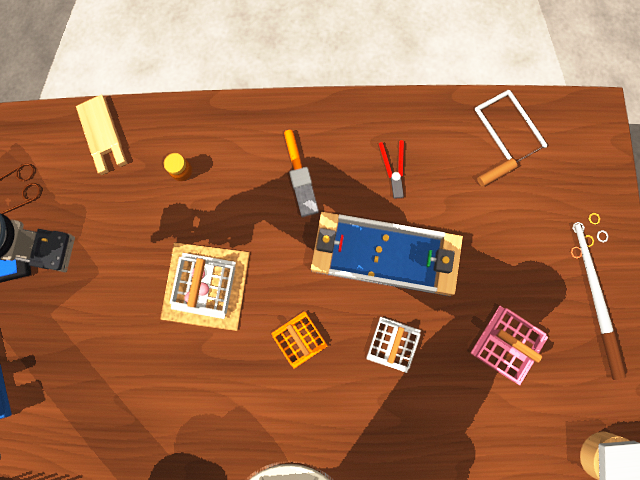

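The sieve stands wholly on the mat at (203,286) with its three stones. Four slugs lie in the trough, the bystanders are where they were, and the gripper is clear. Handing in.

```bash
python3 -c "
from h import *
print(order.job_done())"
```

```text
the job is handed in; nothing more can be done
None
```

The job is done and handed in at about 29 s. All four brass slugs are in the trough, and the sieve stands on the cork mat with its three stones.

- **Sieving:** I felt for the buffers slowly, left first. The red pad met the sieve about 38 mm left of the trough's middle and the green one about 21 mm right of it. I then slid the sieve briskly between them. The contact forces I read were 4 to 11 N, which I take as light knocks of about 3 to 8 mm. I only read forces at the end of each move, so a short peak in between would not show.
- **Pressing on the trough:** the downward force I read stayed under about 5 N. At times the arm carried most of the sieve's weight instead, but the sieve stayed on the walls.
- **Checking the slugs:** the arm and stones hid some of them, so I let go of the sieve twice to look from above. The second look, together with an earlier side view, accounted for all four before I lifted. With the sieve over the mat, the top view showed all four on the trough floor.
- **Placing:** the sieve came off level and touched the mat at about 1.5 N. The last pictures show it flat and wholly on the mat, the other things where they were, and the gripper clear. The two cameras put the mat's centre about 5 to 6 mm apart. I used the top view, whose outline matched the mat's size; in the side view the mat did not separate cleanly from the bench.

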